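Bowl and start knob of the pin polisher, held on start

TASK

Get the magnetic pin polisher running again after its clean-down. First seat the lidded bowl fully down on the deck, a forked lug over each of the two locating pegs (either way round), and let go of it; then fit the loose control knob on the bare D-shaft, flat to flat and fully home, and press it all the way in to jog the drive. Finish still holding the knob pressed in with the gripper - do not release it - and leave the pliers and the screwdriver beyond the machine where they lie.

Things in the scene. Friction and masses are not known exactly. Their poses are not given: they have to be found in the camera images.
- polisher: The bench-top machine: white housing 200 (x) by 280 (y) by 100 mm high with a level metal deck on top. Fixed to the bench. Origin: centre of its underside on the bench; x is its depth (away from the robot at yaw 0), y its width, z up. Bowl place on its +y side, control shaft on its -y side. Well beyond it, fixed, stand an open case (far left) and a 220 mm tall magnifier (far right).
- bowl_seat (a point): Centre of the bowl's place on the deck, at deck height (100 mm above the bench). Axes as the polisher's. Two upright steel pegs, 10 mm in diameter and 18 mm tall (top 8 mm tapered to 4 mm), stand at x = +77 and x = -77 mm from it.
- bowl: Closed polishing bowl, lid clipped on, one loose piece, about 0.45 kg: white, 124 mm in diameter, grey lid, its top 63 mm up. Two grey forked lugs at its foot towards +x and -x, 8 mm thick, reach out to 91 mm; each slot is 14 mm wide, open outwards, its floor 69 mm from the centre. Origin: centre of the underside. Seated, the origin is on bowl_seat, x along or against bowl_seat's x.
- bowl_handle (a point): Top centre of the grip on the bowl's lid, 87 mm above the bowl's underside. The grip is an upright bar 14 mm thick (bowl x), 64 mm long (bowl y) and 24 mm high above the lid.
- knob: Loose black control knob, 60 g, standing bore downwards: round skirt 46 mm in diameter, 18 mm high, with a bar grip on top (see knob_grip). Underneath a D-shaped bore, 16 mm deep, 13.6 mm in diameter, its flat 3.8 mm from the axis on the +x side, the side of the bar's pointed nose. Origin: centre of the underside, on the bore's axis; z up.
- knob_grip (a point): Top centre of the knob's bar grip, on its axis, 38 mm above the underside; axes as the knob's. The bar is 14 mm thick (knob y), flat-sided from x = -19 to +14 mm, 20 mm high above the skirt. Its tapered nose, with a white line on top, points along +x and ends 24 mm from the axis.
- shaft_tip (a point): Top centre of the bare steel D-shaft standing up from the black dial plate, 21.5 mm above the deck at rest: 12 mm in diameter, flat 3 mm from the axis, top 1.8 mm chamfered. +x points out of the flat, z up. Knob fully home: its underside is 16 mm below this point (5.5 mm clear of the deck, 1.5 mm once pressed in) and its nose points along this x. The shaft turns only stiffly (0.08 N m).
- start_press (a joint): How far the D-shaft is pressed down: 0 at rest, 0.004 m all the way in (hard stop). Spring: 3 N to start, 9 N at the stop. It springs back when let go.
- pliers: Loose double-action pliers lying on the bench beyond the polisher, 235 mm long, 12 mm thick. Leave alone.
- screwdriver: Loose screwdriver with wooden handle, 170 mm long, lying beyond the polisher. Leave alone.
Things that resemble listed ones, but are neither listed nor needed, are in the scene too. There is more than one size of the knob; the one meant has the size given above.

How it is judged (in metres and radians):
On the way, in this order (a step that is already met when the one before it is completed fails the run):
1. the bowl sits fully down over both pegs and is let go (horizontal distance between bowl and bowl_seat below 0.007 m and z of bowl in the frame of bowl_seat below 0.003 m and angle between the x axis of bowl and the x axis of bowl_seat, either way round below 0.08 rad and contact force between the fingers and bowl below 0.1 N), for 0.2 s.
2. the knob is fully home on the D-shaft (horizontal distance between knob and shaft_tip below 0.004 m and z of knob in the frame of shaft_tip between -0.018 and -0.0135 m and angle between the x axis of knob and the x axis of shaft_tip, either way round below 0.3 rad), for 0.1 s.
At the end, for the whole second after the job is handed in: Bowl on the deck within 3 mm, centred within 7 mm, lugs within 0.08 rad of the pegs' line, untouched; knob home (underside 13.5 to 18 mm below shaft tip, axes within 4 mm, flats within 0.3 rad, upright), shaft pressed in over 3 of 4 mm, fingers on the knob with over 3 N, for the last second (all of step 1 and all of step 2 and angle between bowl's own z axis and vertical below 0.04 rad and contact force between the arm and bowl below 0.1 N and angle between knob's own z axis and vertical below 0.12 rad and value of joint start_press above 0.003 m and contact force between the fingers and knob above 3 N); the arm keeps its last pose, push and grip.
It fails at once if the pliers or the screwdriver are disturbed (more than 20 mm) (distance of any of pliers, screwdriver from where it was at the start of the episode above 0.02 m).
It also fails if it takes over 54 s, if anything falls off the work surface, if the arm or the gripper's body presses on something with over 40 N, if the wrist force passes 120 N, or if a joint passes its speed limit or range.

ROBOT

A 6-joint arm with a two-finger parallel gripper is mounted at the origin on the work surface. World frame = base frame: x ahead of the robot, y to its left, z up, the work surface at z = 0. Lengths are in mm, angles in rad, forces in N, time in s.
With the tool pointing down it reaches from about 275 to 875 mm from the base axis. Payload 12.5 kg.
Tool frame: the origin (TCP) lies midway between the tips of the shut fingers; the grasp point (between the pads) lies 19 mm behind it; z points along the fingers, x is the direction in which the jaws open and shut, and the axes are right-handed (so a half turn about z gives the same grasp; the last joint's range is limited). The gripper opens to 85 mm and grips with 20 to 120 N. Pads are 22 mm wide; open, the fingers measure 114 mm over their backs; the gripper's body (76 mm by 85 mm) begins 54 mm behind the grasp point. The pads swing forward as they close: fully open they stand 13 mm farther back than shut.
Start: joints at [-1.425, 0.351, 1.652, -0, 1.139, -0.085], TCP at [125.837, -535.397, 231.29] pointing down, gripper open.
Joint ranges: [-2.75, 2.75], [-0.79, 2.1], [0.01, 2.65], [-1.57, 4.71], [0.07, 3.14], [-2.87, 2.87]. Speed limits (rad/s): [2.22, 2.22, 2.79, 3.14, 3.14, 3.14].

INTERFACE

Orientations are given as a unit quaternion [w, x, y, z].
In Python, from plant import bot, camera, calibration gives the robot as it stands.
- The arm moves only by the tool drive_tool, never from a script. Its argument "deltas" is a list of rows, each an object of numbers: "dx", "dy", "dz": the shift along the tool's x, y, z in m; "rx", "ry", "rz": the turn, a rotation vector about the tool's x, y, z in degrees; "fingers": the gripper command: -1 is shut, 1 is fully open, values between are in proportion. In form: [{"dx": .., "dy": .., "dz": .., "rx": .., "ry": .., "rz": .., "fingers": ..}, ...]. A call has 1 to 12 rows; each row is the pose to reach, as a shift and turn from the pose measured when the call began, along the tool's axes at that moment; what a row does not reach only later rows make up. A row lasts 1/12 s, in which the tool goes at most 41.7 mm and 7.16 degrees, less where a joint would pass 70% of its speed; a pose out of reach is approached as far as the arm can. A call with a gripper value outside its range is refused whole. The fingers move at their own pace and stop on an object; "squeeze" is the grip in N (left out, the last holds). Time passes only in rows, so rows that repeat a pose let the fingers close. It gives the time, the measured TCP pose, the force and the opening at its end, in the units of the state.
- bot.sense(): the state, without advancing time (a new reading comes with each control period).
- camera(name): name is "scene" or "top"; returns the picture (400x640x3 uint8, red, green, blue); there is no depth.
- calibration(name): a dict with "vertical_fov" (degrees; the focal length in pixels is half the picture's height over the tangent of half this angle, whatever the lens; pixels are square), "cx", "cy" (the principal point, pixels), "cam_to_world" (4x4, takes a point from camera to world coordinates). Camera axes: x right, y up, looking along -z (the intrinsics and any distortion apply to the point x, -y, -z); pixel columns grow to the right and rows downward; lengths in mm; the calibration is good to about 2 mm. A picture is of the moment at which its call begins. calibration takes no time and is no camera call.
- bot.hand_in(): hands the job in, once; it reports no verdict.
The state is a dict: "clock": time; "joint_pos": joint angles; "dq": joint speeds; "joint_efforts": joint torques, N m; "tcp_pos": TCP position; "eef_rot": TCP orientation; "force": force on the tool from outside, world axes, zero at the start; "moment": the same for the moment, N m; "grip_width": finger opening in mm.
Only numpy, scipy, OpenCV 4.12 (cv2) and the standard library are available. Lean on these libraries where they do the work, as an engineer would, in place of code of your own. Each camera call takes 0.05 s, during which the arm holds its last target.

## Working session

There is one attempt and no reset: what is moved stays moved. The work goes in short steps, Python scripts to look and compute and a tool call to move; the robot and the scene stay as the last step left them, time stands still between calls to the robot, and variables do not carry over. Pictures are saved under pics/ and viewed, and the job is handed in when it is done.

Besides the shell and the picture viewer there is one more tool, called after "Emit:" as a command line: name --argument value ..., lists and objects as JSON in quotes. drive_tool: Moves the arm, as the interface text tells. Its arguments: {"type":"object","properties":{"deltas":{"type":"array"},"squeeze":{"type":"number"}},"required":["deltas"]}

```bash
mkdir -p pics; ls
python3 - <<'E'
from plant import bot,camera,calibration
import cv2
print(bot.sense())
for n in("scene","top"):
    c=calibration(n);print(n,c)
    cv2.imwrite(f"pics/{n}0.png",camera(n)[:,:,::-1])
E
```

```text
pics
{'clock': 0.0, 'joint_pos': array([-1.42459411e+00,  3.51225209e-01,  1.65241730e+00,  7.61818326e-06,
        1.13910765e+00, -8.46039514e-02]), 'dq': array([-0.00079984, -0.00161688, -0.00118324, -0.00129539, -0.00125789,
        0.00116538]), 'joint_efforts': array([-5.06693141e-04, -5.06102765e+01, -2.91405326e+01, -7.44877798e-05,
        4.54561348e-03, -2.82196879e-05]), 'tcp_pos': array([ 125.79578977, -535.08284822,  230.76704287]), 'eef_rot': array([-3.98965937e-04,  7.83823601e-01, -6.20983275e-01, -4.19281527e-04]), 'force': array([-0.6002652 ,  0.6537365 , -0.17616977]), 'moment': array([ 0.03114181, -0.01377223,  0.03690346]), 'grip_width': 85.63294742341076}
scene {'vertical_fov': 49.064113863930025, 'cx': 321.3787957842868, 'cy': 201.7723271650934, 'cam_to_world': array([[-2.72032589e-02, -7.41251557e-01,  6.70675862e-01,
         1.45492508e+03],
       [ 9.99578680e-01, -2.69641889e-02,  1.07422244e-02,
        -6.93946957e+00],
       [ 1.01215401e-02,  6.70685517e-01,  7.41672766e-01,
         1.08112940e+03],
       [ 0.00000000e+00,  0.00000000e+00,  0.00000000e+00,
         1.00000000e+00]])}
top {'vertical_fov': 45.07454674397495, 'cx': 326.6538732077672, 'cy': 197.12845708683113, 'cam_to_world': array([[ 2.39038610e-02,  9.84755592e-01, -1.72293438e-01,
         4.05723408e+02],
       [-9.99505914e-01,  2.70596534e-02,  1.59907112e-02,
         4.92802294e+00],
       [ 2.04091430e-02,  1.71826070e-01,  9.84915869e-01,
         1.19727748e+03],
       [ 0.00000000e+00,  0.00000000e+00,  0.00000000e+00,
         1.00000000e+00]])}
```

View pics/scene0.png

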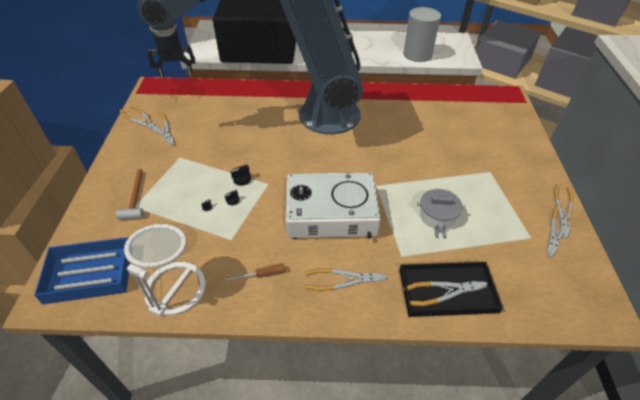

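View pics/top0.png

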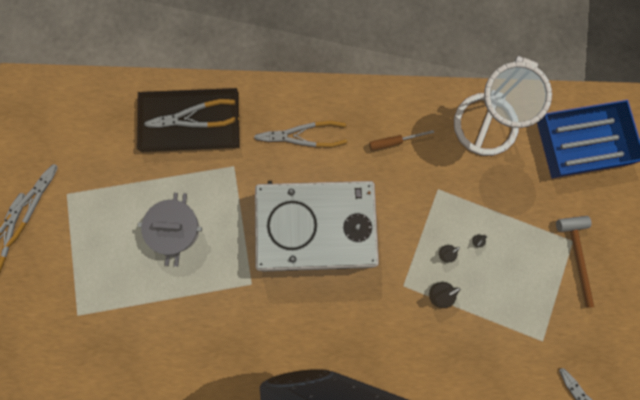

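Scene shows the bowl at top px (170,228), polisher (317,225), three knobs at top px (443,295), (448,253), (479,241). I'll enlarge these.

```bash
cat > h.py <<'E'
import numpy as np,cv2
from plant import bot,camera,calibration
def proj(n,P):
    c=calibration(n);M=c["cam_to_world"];f=200/np.tan(np.radians(c["vertical_fov"]/2))
    p=(np.atleast_2d(P)-M[:3,3])@M[:3,:3]
    return np.c_[c["cx"]+f*p[:,0]/-p[:,2],c["cy"]+f*-p[:,1]/-p[:,2]]
def ray(n,uv):
    c=calibration(n);M=c["cam_to_world"];f=200/np.tan(np.radians(c["vertical_fov"]/2))
    uv=np.atleast_2d(np.asarray(uv,float))
    d=np.c_[(uv[:,0]-c["cx"])/f,-(uv[:,1]-c["cy"])/f,-np.ones(len(uv))]@M[:3,:3].T
    return M[:3,3],d
def plane(n,uv,z):
    o,d=ray(n,uv); return o+d*((z-o[2])/d[:,2])[:,None]
def tri(uvt,uvs):
    o1,d1=ray("top",uvt);o2,d2=ray("scene",uvs);d1=d1[0]/np.linalg.norm(d1);d2=d2[0]/np.linalg.norm(d2)
    s,*_=np.linalg.lstsq(np.c_[d1,-d2],o2-o1,rcond=None)
    a=o1+s[0]*d1;b=o2+s[1]*d2
    return (a+b)/2,np.linalg.norm(a-b)
def crop(img,x0,y0,x1,y1,k,name):
    cv2.imwrite(name,cv2.resize(img[y0:y1,x0:x1],None,fx=k,fy=k,interpolation=cv2.INTER_CUBIC))
E
python3 - <<'E'
from h import *
t=cv2.imread("pics/top0.png");s=cv2.imread("pics/scene0.png")
crop(t,400,200,500,320,5,"pics/knobt.png");crop(s,190,155,270,220,8,"pics/knobs.png")
crop(t,245,170,390,280,5,"pics/pol.png");crop(t,120,180,220,280,5,"pics/bowl.png")
crop(s,280,165,385,245,7,"pics/pols.png")
E
```

```text
(no output)
```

View pics/knobt.png

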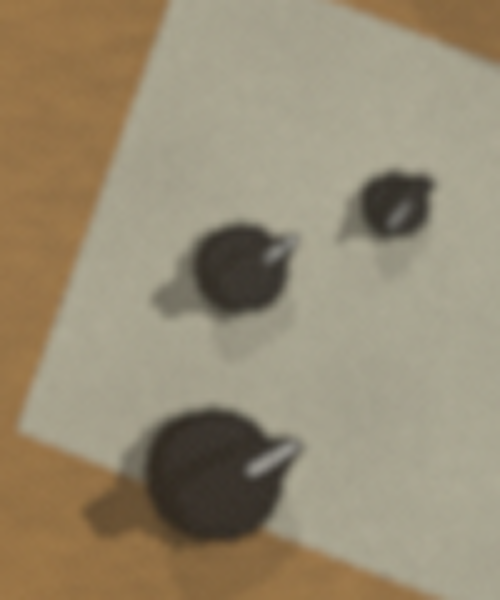

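View pics/knobs.png

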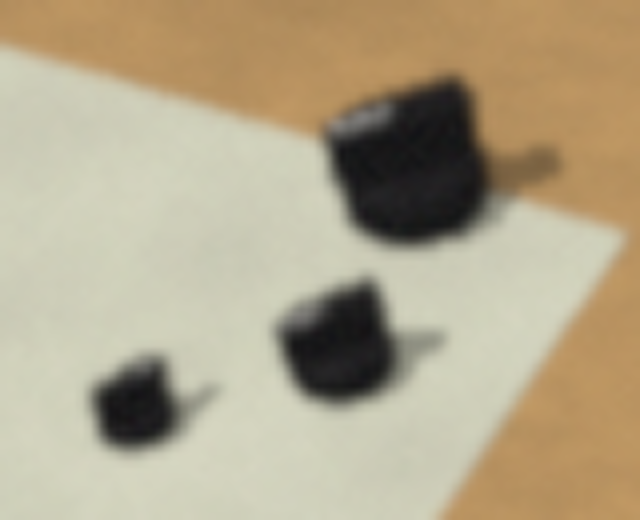

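View pics/pol.png

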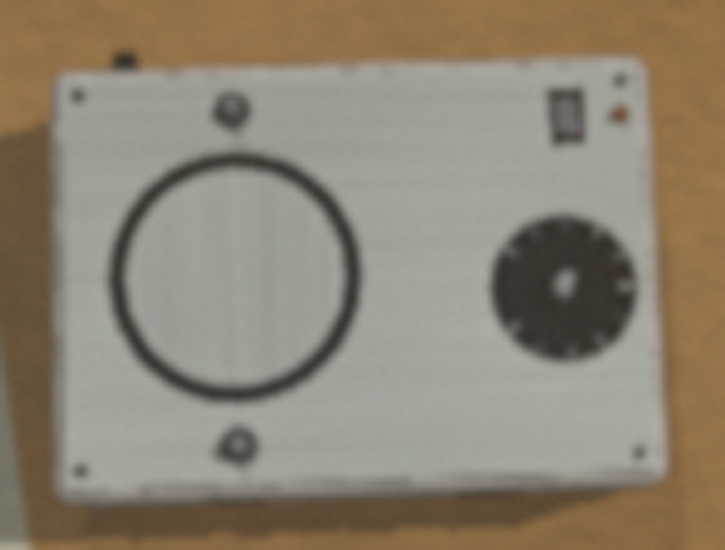

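View pics/bowl.png

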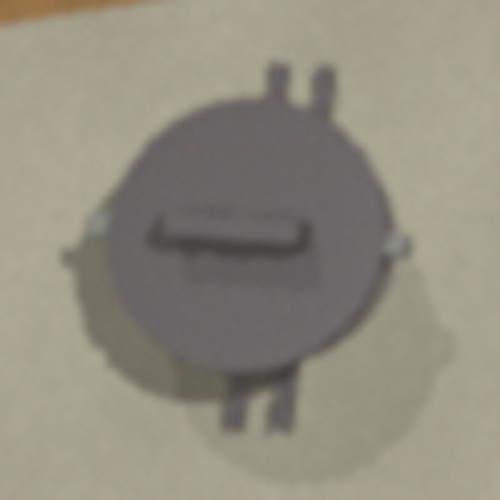

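View pics/pols.png

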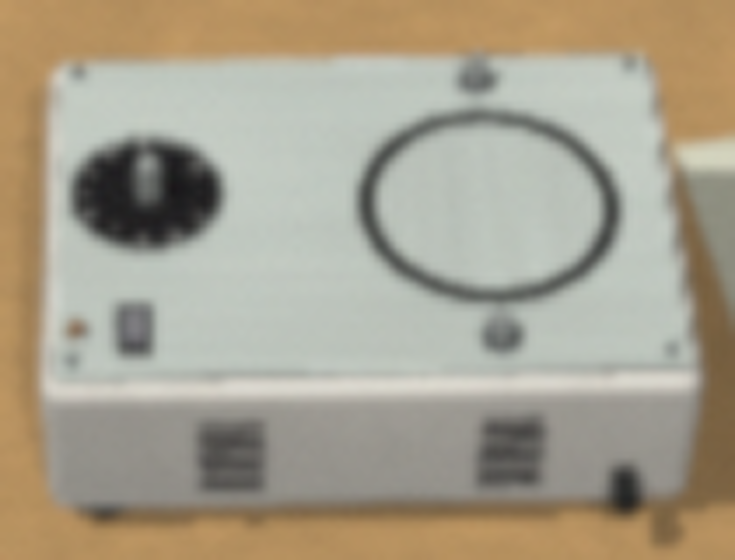

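Sizes: top-view skirt widths ≈26, 18.4, 13 px at ~2.45 mm/px → 64, 45 and 32 mm; so the middle one at (448,253) is the 46 mm knob. Now measuring, and enlarging the shaft to find its flat.

Run:
```python
from h import *
T=np.mean([camera("top").astype(float) for _ in range(6)],0);S=np.mean([camera("scene").astype(float) for _ in range(6)],0)
np.save("T.npy",T);np.save("S.npy",S)
a=T[205:250,335:380,::-1];b=S[172:208,282:320,::-1]
st=lambda a:np.clip((a-30)*1.3,0,255).astype(np.uint8)
A=cv2.resize(st(a),(390,390),interpolation=cv2.INTER_NEAREST);B=cv2.resize(st(b),(400,390),interpolation=cv2.INTER_NEAREST)
cv2.imwrite("pics/shaft.png",np.hstack([A,B]))
print(bot.sense()["clock"])
g=T.mean(2).astype(int);print(g[218:236,348:368])
```

```text
0.7
[[ 58  50  50  53  54  53  52  52  51  52  52  51  51  51  52  55  55  51
   50  67]
 [ 64  54  51  52  52  52  52  52  51  52  52  51  52  51  51  51  51  50
   48  56]
 [ 71  57  53  52  52  52  52  52  52  52  51  52  51  52  51  51  51  51
   52  61]
 [ 65  57  53  52  52  52  51  52  51  51  51  51  51  51  51  51  51  51
   54  64]
 [ 56  54  52  52  52  52  52  51  51  52  53  52  51  51  51  52  52  51
   52  56]
 [ 52  52  53  52  52  52  51  52  57  66  71  66  57  51  51  51  51  51
   51  51]
 [ 52  53  52  52  52  52  51  57  74  96 105  93  70  54  51  51  51  51
   51  50]
 [ 52  52  53  52  52  51  52  66  95 121 129 110  77  56  51  51  51  52
   51  52]
 [ 53  52  52  52  51  50  54  76 107 129 131 107  73  54  51  51  52  51
   52  54]
 [ 53  52  51  51  49  49  54  75 105 126 123  97  65  52  50  52  52  52
   51  55]
 [ 52  52  50  50  49  48  53  68  89 107 107  83  59  51  51  52  51  51
   51  52]
 [ 52  52  49  49  49  48  50  57  69  80  80  66  53  51  51  51  52  52
   51  51]
 [ 53  52  51  50  49  49  49  50  55  59  60  55  51  51  52  51  51  52
   51  51]
 [ 53  52  51  51  49  50  50  50  50  51  53  52  51  51  51  51  52  51
   51  52]
 [ 53  52  52  51  51  51  51  51  51  51  50  50  50  51  52  51  51  51
   51  53]
 [ 59  55  52  53  52  52  52  51  51  51  51  52  51  51  52  52  51  52
   52  55]
 [ 75  63  54  52  52  53  52  52  52  51  51  51  51  51  52  51  52  51
   51  51]
 [ 83  65  54  51  51  52  52  52  52  51  50  52  51  51  51  52  53  52
   50  49]]
```

View pics/shaft.png

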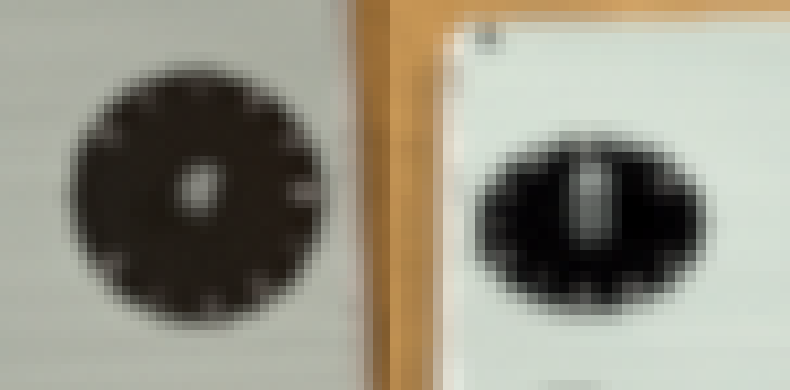

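Run:
```python
from h import *
T=np.load("T.npy");S=np.load("S.npy")
for n,I,(x0,y0,x1,y1) in(("top",T,(335,205,380,250)),("scene",S,(284,176,318,206))):
    g=I.mean(2)[y0:y1,x0:x1].astype(np.float32)
    k=8;G=cv2.resize(g,None,fx=k,fy=k,interpolation=cv2.INTER_CUBIC)
    m=(G<110).astype(np.uint8)
    cs,_=cv2.findContours(m,cv2.RETR_EXTERNAL,cv2.CHAIN_APPROX_NONE);c=cv2.convexHull(max(cs,key=cv2.contourArea))
    # resample hull area centroid
    M=np.zeros_like(m);cv2.fillConvexPoly(M,c,1);ys,xs=np.nonzero(M)
    uv=np.array([(xs.mean()+.5)/k-.5+x0,(ys.mean()+.5)/k-.5+y0])
    P=plane(n,uv,100)[0]
    e=cv2.fitEllipse(c);
    print(n,"dial centre",uv,P,"ell",np.array(e[0])/k+[x0,y0],np.array(e[1])/k)
    for z in(100,110,121.5):print("  axis z",z,proj(n,[P[0],P[1],z])[0])
    gg=I.mean(2)
    rows=range(222,232) if n=="top" else range(184,200)
    cols=np.arange(350,367) if n=="top" else np.arange(292,312)
    for r in rows:
        w=gg[r,cols]-(52 if n=="top" else np.median(gg[r,cols]));print(r,w.astype(int), round((w*(w>4)*cols).sum()/max((w*(w>4)).sum(),1),2))
# pegs, deck corners
```

```text
top dial centre [357.28861992 227.17441559] [529.78430883 -84.68959636 100.        ] ell [357.73060226 227.61694336] [28.74903107 29.29777145]
  axis z 100 [357.28861992 227.17441559]
  axis z 110 [357.65443785 226.68780548]
  axis z 121.5 [358.08335904 226.11725557]
222 [0 0 0 0 0 0 0 0 1 0 0 0 0 0 0 0 0] 0.0
223 [ 1  0  0  0  0  0  5 14 19 14  5  0  0  0  0  0  0] 357.99
224 [ 0  0  0  0  0  5 22 44 53 41 18  2  0  0  0  0  0] 357.85
225 [ 1  0  0  0  0 14 43 69 77 58 25  4  0  0  0  0  0] 357.74
226 [ 0  0  0 -1  2 24 55 77 79 55 21  2  0  0  0  0  0] 357.48
227 [ 0  0 -2 -2  2 23 53 74 71 45 13  0 -1  0  0  0  0] 357.36
228 [-1 -1 -2 -3  1 16 37 55 55 31  7  0  0  0  0  0  0] 357.35
229 [-2 -2 -2 -3 -1  5 17 28 28 14  1  0  0  0  0  0  0] 357.31
230 [ 0 -1 -2 -2 -2 -1  3  7  8  3  0  0  0  0  0  0  0] 357.52
231 [ 0  0 -2 -1 -1 -1 -1  0  1  0  0  0  0  0  0  0  0] 0.0
scene dial centre [300.47577507 192.28320312] [530.70141051 -86.50360114 100.        ] ell [300.89682961 192.71192169] [15.19300365 21.17216301]
  axis z 100 [300.47577507 192.28320312]
  axis z 110 [300.39323896 19
[... 814 characters left out ...]
   3  -4  -5  -5  -3   7  36  63  60  44  11  -9 -11  -9  -5  -6  -3
  12  69] 302.7
193 [14  2 -2 -2 -4 -3  3 27 49 46 31  8 -6 -6 -5 -4 -3 -2 17 76] 303.72
194 [17  8 -3 -6 -5 -6 -3  8 21 17  9 -1 -5 -5 -5 -1  1  1 28 87] 305.39
195 [ 46  28   5  -3  -2  -2  -2   0   2   0   0  -2  -3  -3  -1   9  22  24
  59 113] 305.47
196 [ 53  24   3   0   3   0  -2  -3  -3  -2  -3  -3  -2  -1  -1  13  36  58
  97 138] 306.64
197 [ 70  26  -2  -3   2  -8 -15 -11  -7 -12 -15  -7   3   7  -4   7  42  84
 119 139] 306.37
198 [ 76  39   9 -13 -24 -37 -41 -28 -15 -32 -42 -26   0   9   0  18  50  86
 105 111] 305.32
199 [ 60  45  27   0 -23 -41 -47 -41 -28 -47 -58 -44 -16   0  11  35  51  65
  71  72] 304.26
```

Run:
```python
from h import *
T=np.load("T.npy");S=np.load("S.npy")
g=T.mean(2)[220:234,351:365]-52;g=np.where(g>3,g,0)
for lab,w in(("lin",g),("half",np.clip(cv2.resize(g.astype(np.float32),None,fx=8,fy=8,interpolation=cv2.INTER_CUBIC)-40,0,1)>0)):
    w=w.astype(np.float32);k=w.shape[0]/14
    m=cv2.moments(w);cx,cy=m["m10"]/m["m00"],m["m01"]/m["m00"]
    a=0.5*np.arctan2(2*m["mu11"],m["mu20"]-m["mu02"])
    C=np.array([[m["mu20"],m["mu11"]],[m["mu11"],m["mu02"]]])/m["m00"]/k/k
    print(lab,(cx+.5)/k-.5+351,(cy+.5)/k-.5+220,"major img deg",np.degrees(a),np.sqrt(np.linalg.eigvalsh(C)),"area mm2",m["m00"]/k/k*2.24**2/(1 if lab=="half" else 80))
c=T[216:238,346:370,::-1].clip(0,255).astype(np.uint8)
d=S[182:200,290:312,::-1].clip(0,255).astype(np.uint8)
f=lambda c:cv2.resize(c,(390,390),interpolation=cv2.INTER_CUBIC)
cv2.imwrite("pics/sh2.png",np.hstack([f(c),f(d)]))
```

```text
lin 357.54904278392047 226.15380215679923 major img deg -73.23434894517791 [1.27680047 1.65770326] area mm2 91.36910172210695
half 357.5538708086785 226.1033037475345 major img deg -71.65988665392395 [0.96782813 1.30962692] area mm2 79.4976
```

View pics/sh2.png

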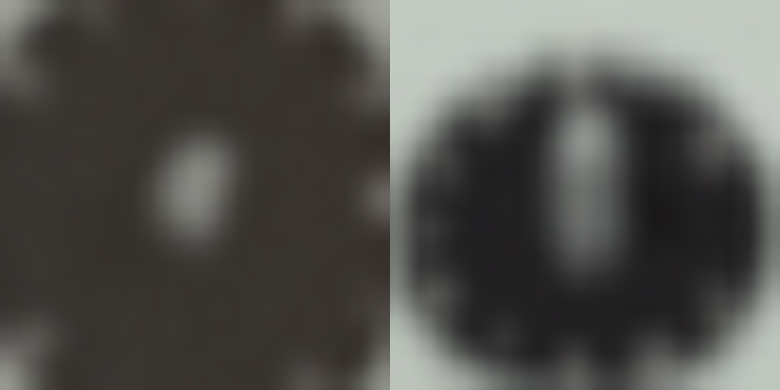

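The shaft's top reads as a D of 91 mm² (exactly what's expected), flat on the image right, slightly down: shaft x ≈ −106° in world. Now the bowl, ring, pegs, and knob.

Run:
```python
from h import *
T=np.load("T.npy");S=np.load("S.npy")
def up(I,x0,y0,x1,y1,k=8):return cv2.resize(I[y0:y1,x0:x1].astype(np.float32),None,fx=k,fy=k,interpolation=cv2.INTER_CUBIC)
k=8
# bowl in top
x0,y0,x1,y1=130,185,212,275
B=up(T,x0,y0,x1,y1);d=B[...,0]-B[...,2]; 
print("samples lid",T[240,165],"paper",T[280,110],"shadow",T[253,150],"lug",T[266,167],T[196,176],T[196,180])
m=((d<8)&(B.mean(2)<150)).astype(np.uint8)
cv2.imwrite("pics/bm.png",np.hstack([m*255,B.mean(2).clip(0,255).astype(np.uint8)])[::1,::1][:, :])
cv2.imwrite("pics/bm.png",cv2.resize(cv2.imread("pics/bm.png"),(800,440)))
# ring
x0,y0,x1,y1=262,196,322,254
R=up(T,x0,y0,x1,y1);g=R.mean(2);m=(g<115).astype(np.uint8)
cs,h=cv2.findContours(m,cv2.RETR_CCOMP,cv2.CHAIN_APPROX_NONE)
for c in sorted(cs,key=cv2.contourArea)[-2:]:
    e=cv2.fitEllipse(c);uv=(np.array(e[0])+.5)/k-.5+[x0,y0];print("ring top",uv,np.array(e[1])/k,plane("top",uv,100))
x0,y0,x1,y1=328,177,374,212
R=up(S,x0,y0,x1,y1);g=R.mean(2);m=(g<130).astype(np.uint8)
cs,h=cv2.findContours(m,cv2.RETR_CCOMP,cv2.CHAIN_APPROX_NONE)
for c in sorted(cs,key=cv2.contourArea)[-2:]:
    e=cv2.fitEllipse(c);uv=(np.array(e[0])+.5)/k-.5+[x0,y0];print("ring scene",uv,np.array(e[1])/k,plane("scene",uv,100))
# knobs
x0,y0,x1,y1=425,230,495,312
K=up(T,x0,y0,x1,y1);g=K.mean(2);m=(g<85).astype(np.uint8)
cs,h=cv2.findContours(m,cv2.RETR_EXTERNAL,cv2.CHAIN_APPROX_NONE)
for c in cs:
    if cv2.contourArea(c)<2000:continue
    M=cv2.moments(c);uv=np.array([M["m10"],M["m01"]])/M["m00"]/k+[x0,y0];print("knob",uv,np.sqrt(4*M["m00"]/np.pi)/k,plane("top",uv,18))
f=lambda I,a,b,c,d:cv2.resize(I[b:d,a:c,::-1].clip(0,255).astype(np.uint8),(390,390),interpolation=cv2.INTER_CUBIC)
cv2.imwrite("pics/kn.png",np.hstack([f(T,434,240,460,266),f(S,218,182,248,212)]))
cv2.imwrite("pics/pegs.png",np.hstack([f(T,280,181,304,205),f(T,280,247,304,271)]))
```

```text
samples lid [107.         103.16666667 103.16666667] paper [164.5        160.33333333 141.5       ] shadow [114.66666667 112.16666667  98.66666667] lug [126.66666667 123.66666667 110.66666667] [103.33333333  99.66666667  98.16666667] [166.16666667 162.33333333 142.5       ]
ring top [291.54620171 224.95046806] [43.35821915 43.91333771] [[530.94983824  65.78238437 100.        ]]
ring top [291.56128502 224.96535492] [50.01870728 50.65295792] [[530.91657577  65.74672863 100.        ]]
ring scene [349.36632538 193.94299507] [23.97901535 32.68340302] [[532.18420988  63.87117352 100.        ]]
ring scene [349.3429985  194.10325623] [27.1282196  37.31816864] [[532.86188667  63.78898781 100.        ]]
knob [440.73692239 296.37268193] 28.506756957663114 [[ 376.88910531 -294.87067223   18.        ]]
knob [447.48907624 254.0475978 ] 17.744805091163208 [[ 478.81609056 -313.1895905    18.        ]]
knob [478.97091572 240.92947527] 13.193021816053896 [[ 512.90737087 -391.69106728   18.        ]]
```

View pics/bm.png

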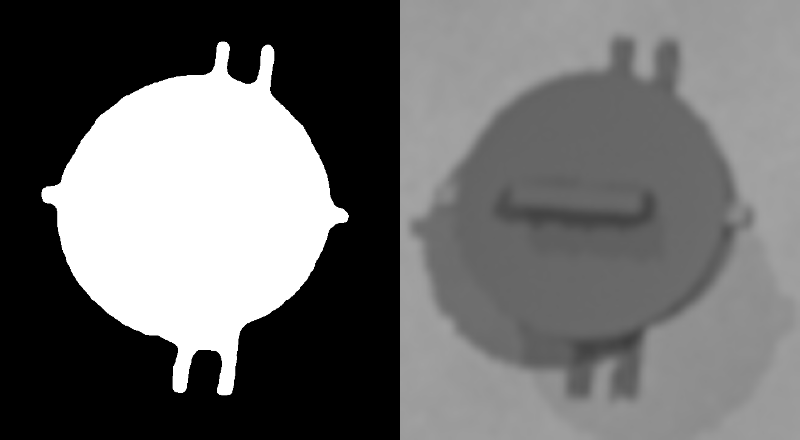

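View pics/kn.png

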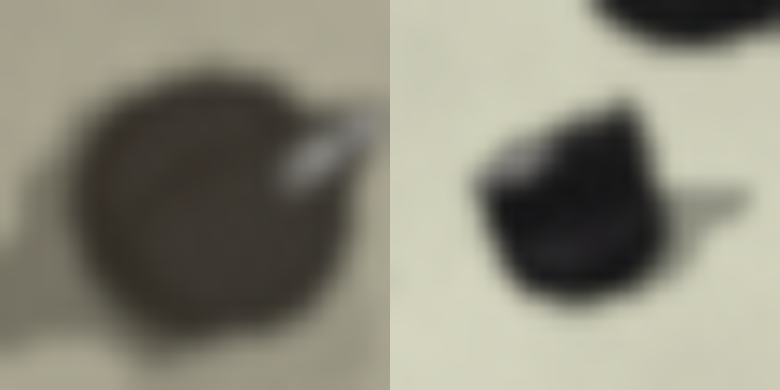

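View pics/pegs.png

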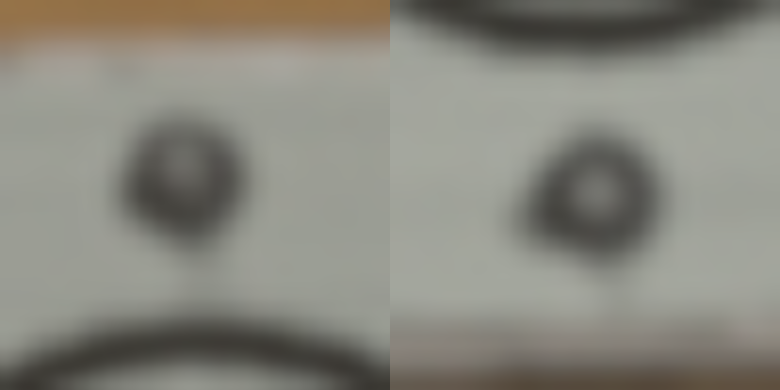

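Run:
```python
from h import *
T=np.load("T.npy");S=np.load("S.npy")
ang=lambda v:np.degrees(np.arctan2(v[1],v[0]))
a,b=plane("top",[(179.8,193.3),(171.4,265.2)],8);print("lugs",a,b,"mid",(a+b)/2,"len",np.linalg.norm(a-b),"ang",ang(a-b))
# lug inter-leg gaps -> independent check: legs
# lid disc
x0,y0,x1,y1=130,185,212,275;k=8
B=cv2.resize(T[y0:y1,x0:x1].astype(np.float32),None,fx=k,fy=k,interpolation=cv2.INTER_CUBIC)
m=((B[...,0]-B[...,2]<8)&(B.mean(2)<150)).astype(np.uint8)
mo=cv2.morphologyEx(m,cv2.MORPH_OPEN,np.ones((121,121),np.uint8)*0+cv2.getStructuringElement(cv2.MORPH_ELLIPSE,(241,241)))
M=cv2.moments(mo);uv=np.array([M["m10"],M["m01"]])/M["m00"]/k+[x0-.5+.5/k,y0-.5+.5/k]
print("lid",uv,np.sqrt(4*M["m00"]/np.pi)/k,plane("top",uv,60))
# handle bar top face in the crop right half of bm: corners approx
g=B.mean(2)
P=plane("top",[(153.5+0,225.2),(179.3,227.)],87);print("bar ends",P,np.linalg.norm(P[0]-P[1]),P.mean(0),ang(P[0]-P[1]))
# pegs
a,b=plane("top",[(280+183/16.25-.5,181+165/16.25-.5),(280+205/16.25-.5,247+195/16.25-.5)],118)
print("pegs",a,b,(a+b)/2,np.linalg.norm(a-b),ang(a-b))
# deck long edges: angle
c=[(245+55/5,170+75/5),(245+640/5,170+60/5),(245+665/5,170+478/5),(245+58/5,170+495/5)]
Q=plane("top",c,100);print(Q,ang(Q[0]-Q[1])-90,ang(Q[3]-Q[2])-90,ang(Q[0]-Q[3]),ang(Q[1]-Q[2]),Q.mean(0))
# knob
for n,I,(x0,y0,x1,y1),t in(("top",T,(449,243,462,256),95),("scene",S,(222,188,234,200),60)):
    c=I.mean(2)[y0:y1,x0:x1];print(n);print(c.astype(int))
nose,tail=plane("scene",[(224.8,196),(236.3,189.3)],38);print("scene bar",nose,tail,np.linalg.norm(nose-tail),"axis",tail+(nose-tail)*19/43,ang(nose-tail))
```

```text
lugs [613.39352781 351.91473477   8.        ] [435.58659698 358.70644471   8.        ] mid [524.49006239 355.31058974   8.        ] len 177.93659538798613 ang -2.1874694453450734Traceback (most recent call last):
  File "<stdin>", line 10, in <module>
ValueError: operands could not be broadcast together with shapes (121,121) (241,241)
```

Run:
```python
from h import *
T=np.load("T.npy");S=np.load("S.npy")
ang=lambda v:np.degrees(np.arctan2(v[1],v[0]))
x0,y0,x1,y1=130,185,212,275;k=8
B=cv2.resize(T[y0:y1,x0:x1].astype(np.float32),None,fx=k,fy=k,interpolation=cv2.INTER_CUBIC)
m=((B[...,0]-B[...,2]<8)&(B.mean(2)<150)).astype(np.uint8)
mo=cv2.morphologyEx(m,cv2.MORPH_OPEN,cv2.getStructuringElement(cv2.MORPH_ELLIPSE,(241,241)))
M=cv2.moments(mo);uv=np.array([M["m10"],M["m01"]])/M["m00"]/k+[x0-.5+.5/k,y0-.5+.5/k]
print("lid",uv,np.sqrt(4*M["m00"]/np.pi)/k,plane("top",uv,60))
crop(T[...,::-1].clip(0,255).astype(np.uint8),145,212,190,240,17,"pics/bar.png")
crop(S[...,::-1].clip(0,255).astype(np.uint8),412,180,472,245,9,"pics/bars.png")
a,b=plane("top",[(280+183/16.25-.5,181+165/16.25-.5),(280+205/16.25-.5,247+195/16.25-.5)],118)
print("pegs",a,b,(a+b)/2,np.linalg.norm(a-b),ang(a-b))
c=[(245+55/5,170+75/5),(245+640/5,170+60/5),(245+665/5,170+478/5),(245+58/5,170+495/5)]
Q=plane("top",c,100);print(Q,ang(Q[0]-Q[1])-90,ang(Q[3]-Q[2])-90,ang(Q[0]-Q[3]),ang(Q[1]-Q[2]),Q.mean(0))
for n,I,(x0,y0,x1,y1) in(("top",T,(449,243,462,256)),("scene",S,(222,188,240,204))):
    c=I.mean(2)[y0:y1,x0:x1];print(n);print(c.astype(int))
nose,tail=plane("scene",[(224.8,196),(236.3,189.3)],38);print("scene bar",nose,tail,np.linalg.norm(nose-tail),"axis",tail+(nose-tail)*19/43,ang(nose-tail))
```

```text
lid [169.26292883 227.16312062] 54.96597292035624 [[522.73042789 355.23667232  60.        ]]
pegs [607.23099463  69.42216929 118.        ] [454.08902401  60.79558743 118.        ] [530.66000932  65.10887836 118.        ] 153.3847485323183 3.224099380699444
[[ 621.6691153   151.31155413  100.        ]
 [ 636.39387267 -119.9535411   100.        ]
 [ 443.785258   -132.69508859  100.        ]
 [ 429.50658242  140.53660882  100.        ]] 3.107068708379856 2.9914696450747726 3.209330622446599 3.7847464159320925 [532.8387071    9.79988331 100.        ]
top
[[150 155 157 159 161 161 161 162 162 162 160 160 160]
 [123 129 134 144 153 160 162 163 163 163 161 161 162]
 [ 80  85  93 111 134 152 158 159 158 158 159 161 162]
 [ 54  55  60  75 102 128 137 139 141 142 147 156 160]
 [ 54  53  51  55  69  90 101 108 121 131 136 150 159]
 [ 54  54  51  50  57  72  86 100 118 130 136 150 159]
 [ 53  51  51  55  70  95 112 112 112 120 138 153 159]
 [ 52  53  54  65  91 117 124 108  96 116 145 158 159]
 [ 52  54  55  72  97 109 101  83  91 128 153 160 160]
 [ 55  55  56  68  83  82  70  65  98 139 157 15
[... 864 characters left out ...]
147  82  36  26  24  23  24  23  23  23  25  25  28  35  65 108]
 [200 194 164  94  36  23  23  22  23  26  25  26  27  29  30  33  53  94]
 [201 196 175 112  50  26  23  25  28  28  29  30  30  32  31  30  48  89]
 [200 198 185 141  76  35  29  31  33  34  33  32  31  31  28  27  49  91]
 [201 201 195 167 103  47  33  36  38  38  35  32  29  27  27  34  64 106]
 [202 203 201 183 131  70  36  33  33  34  31  28  26  24  30  52  89 127]
 [203 204 203 195 167 114  62  38  32  31  29  28  29  37  57  91 128 155]]
scene bar [ 497.82705728 -335.31477612   38.        ] [ 466.58616753 -302.90996783   38.        ] 45.011829474118265 axis [ 480.39028161 -317.22837149   38.        ] -46.04767784279858
```

View pics/bar.png

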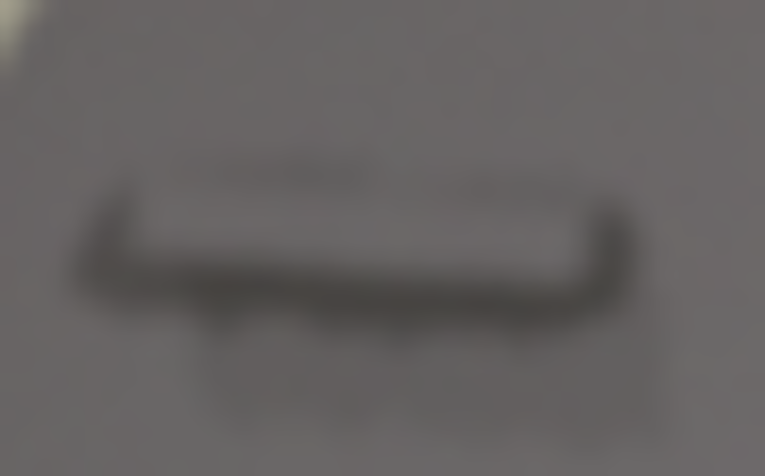

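View pics/bars.png

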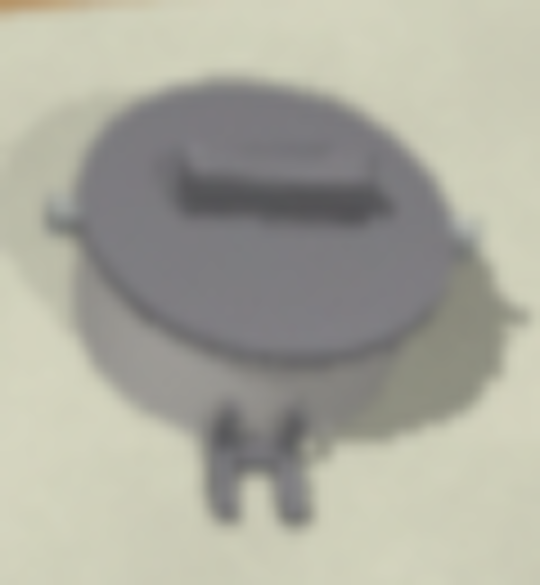

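```bash
cat >> h.py <<'E'
from scipy.spatial.transform import Rotation as Ro
def go(x,y,z,yaw):
    s=bot.sense();q=s["eef_rot"];R0=Ro.from_quat([q[1],q[2],q[3],q[0]])
    best=None
    for k in(0,180):
        R1=Ro.from_euler("z",yaw+k,degrees=True)*Ro.from_euler("x",180,degrees=True)
        rv=np.degrees((R0.inv()*R1).as_rotvec())
        d=R0.inv().apply(np.array([x,y,z])-s["tcp_pos"])/1000
        xa=R0.as_matrix()[:,0]
        print("yaw",yaw+k,"d",d.round(4),"r",rv.round(2))
    print("now",s["tcp_pos"].round(1),"xaxis yaw",np.degrees(np.arctan2(xa[1],xa[0])).round(2),"j",s["joint_pos"].round(2),"F",s["force"].round(1),"w",s["grip_width"].round(1),"t",round(s["clock"],2))
E
python3 -c "
from h import *
go(524,355.2,200,-2.4)"
```

```text
yaw -2.4 d [-0.7759 -0.5913  0.0313] r [  0.    -0.   -74.38]
yaw 177.6 d [-0.7759 -0.5913  0.0313] r [ -0.    -0.   105.62]Traceback (most recent call last):
  File "<string>", line 3, in <module>
    go(524,355.2,200,-2.4)
    ~~^^^^^^^^^^^^^^^^^^^^
  File "h.py", line 31, in go
    print("now",s["tcp_pos"].round(1),"xaxis yaw",np.degrees(np.arctan2(xa[1],xa[0])).round(2),"j",s["joint_pos"].round(2),"F",s["force"].round(1),"w",s["grip_width"].round(1),"t",round(s["clock"],2))
                                                                                                                                                       ^^^^^^^^^^^^^^^^^^^^^
AttributeError: 'float' object has no attribute 'round'
```

Emit:
drive_tool --deltas '[{"dx": -0.776, "dy": -0.591, "dz": 0.0, "rz": -74.4, "fingers": 1}, {"dx": -0.776, "dy": -0.591, "dz": 0.0, "rz": -74.4, "fingers": 1}, {"dx": -0.776, "dy": -0.591, "dz": 0.0, "rz": -74.4, "fingers": 1}, {"dx": -0.776, "dy": -0.591, "dz": 0.0, "rz": -74.4, "fingers": 1}, {"dx": -0.776, "dy": -0.591, "dz": 0.0, "rz": -74.4, "fingers": 1}, {"dx": -0.776, "dy": -0.591, "dz": 0.0, "rz": -74.4, "fingers": 1}, {"dx": -0.776, "dy": -0.591, "dz": 0.0, "rz": -74.4, "fingers": 1}, {"dx": -0.776, "dy": -0.591, "dz": 0.0, "rz": -74.4, "fingers": 1}, {"dx": -0.776, "dy": -0.591, "dz": 0.0, "rz": -74.4, "fingers": 1}, {"dx": -0.776, "dy": -0.591, "dz": 0.0, "rz": -74.4, "fingers": 1}, {"dx": -0.776, "dy": -0.591, "dz": 0.0, "rz": -74.4, "fingers": 1}, {"dx": -0.776, "dy": -0.591, "dz": 0.0, "rz": -74.4, "fingers": 1}]'

```text
$.deltas[0]: bad value
```

```bash
sed -i 's/s\["grip_width"\].round(1)/round(float(s["grip_width"]),1)/' h.py; python3 -c "
from h import *
go(524,355.2,200,-2.4)"
```

```text
yaw -2.4 d [-0.7759 -0.5913  0.0313] r [  0.    -0.   -74.38]
yaw 177.6 d [-0.7759 -0.5913  0.0313] r [ -0.    -0.   105.62]
now [ 125.8 -535.4  231.3] xaxis yaw -76.78 j [-1.42  0.35  1.65 -0.    1.14 -0.08] F [ 0.  -0.1 -0.2] w 85.7 t 0.7
```

Emit:
drive_tool --deltas '[{"dx": -0.033, "dy": -0.025, "dz": 0.0, "rx": 0, "ry": 0, "rz": -4, "fingers": 1}, {"dx": -0.066, "dy": -0.05, "dz": 0.0, "rx": 0, "ry": 0, "rz": -8, "fingers": 1}, {"dx": -0.099, "dy": -0.075, "dz": 0.0, "rx": 0, "ry": 0, "rz": -12, "fingers": 1}, {"dx": -0.132, "dy": -0.1, "dz": 0.0, "rx": 0, "ry": 0, "rz": -16, "fingers": 1}, {"dx": -0.165, "dy": -0.125, "dz": 0.0, "rx": 0, "ry": 0, "rz": -20, "fingers": 1}, {"dx": -0.198, "dy": -0.15, "dz": 0.0, "rx": 0, "ry": 0, "rz": -24, "fingers": 1}, {"dx": -0.231, "dy": -0.175, "dz": 0.0, "rx": 0, "ry": 0, "rz": -28, "fingers": 1}, {"dx": -0.264, "dy": -0.2, "dz": 0.0, "rx": 0, "ry": 0, "rz": -32, "fingers": 1}, {"dx": -0.297, "dy": -0.225, "dz": 0.0, "rx": 0, "ry": 0, "rz": -36, "fingers": 1}, {"dx": -0.33, "dy": -0.25, "dz": 0.0, "rx": 0, "ry": 0, "rz": -40, "fingers": 1}, {"dx": -0.363, "dy": -0.275, "dz": 0.0, "rx": 0, "ry": 0, "rz": -44, "fingers": 1}, {"dx": -0.396, "dy": -0.3, "dz": 0.0, "rx": 0, "ry": 0, "rz": -48, "fingers": 1}]'

```text
clock: 1.7
tcp_pos: [327.6, -79.3, 231.7]
eef_rot: [0.0, 0.969, -0.247, 0.001]
force: [1.4, -0.9, -0.3]
grip_width: 85.6
```

```bash
python3 -c "
from h import *
go(524,355.2,200,-2.4)"
```

```text
yaw -2.4 d [-0.0356 -0.4755  0.0317] r [ 1.00e-02 -8.00e-02 -2.62e+01]
yaw 177.6 d [-0.0356 -0.4755  0.0317] r [-1.000e-01 -1.000e-02  1.538e+02]
now [327.6 -79.3 231.7] xaxis yaw -28.6 j [-0.38 -0.06  2.14 -0.    1.06  0.12] F [ 1.4 -0.9 -0.3] w 85.6 t 1.7
```

Emit:
drive_tool --deltas '[{"dx": -0.003, "dy": -0.04, "dz": 0.003, "rx": 0, "ry": 0, "rz": -2.2, "fingers": 1}, {"dx": -0.006, "dy": -0.08, "dz": 0.006, "rx": 0, "ry": 0, "rz": -4.4, "fingers": 1}, {"dx": -0.009, "dy": -0.12, "dz": 0.009, "rx": 0, "ry": 0, "rz": -6.6, "fingers": 1}, {"dx": -0.012, "dy": -0.16, "dz": 0.012, "rx": 0, "ry": 0, "rz": -8.8, "fingers": 1}, {"dx": -0.015, "dy": -0.2, "dz": 0.015, "rx": 0, "ry": 0, "rz": -11, "fingers": 1}, {"dx": -0.018, "dy": -0.24, "dz": 0.018, "rx": 0, "ry": 0, "rz": -13.2, "fingers": 1}, {"dx": -0.021, "dy": -0.28, "dz": 0.021, "rx": 0, "ry": 0, "rz": -15.4, "fingers": 1}, {"dx": -0.024, "dy": -0.32, "dz": 0.024, "rx": 0, "ry": 0, "rz": -17.6, "fingers": 1}, {"dx": -0.027, "dy": -0.36, "dz": 0.027, "rx": 0, "ry": 0, "rz": -19.8, "fingers": 1}, {"dx": -0.03, "dy": -0.4, "dz": 0.03, "rx": 0, "ry": 0, "rz": -22, "fingers": 1}, {"dx": -0.033, "dy": -0.44, "dz": 0.032, "rx": 0, "ry": 0, "rz": -24.2, "fingers": 1}, {"dx": -0.0356, "dy": -0.4755, "dz": 0.032, "rx": 0, "ry": 0, "rz": -26.2, "fingers": 1}]'

```text
clock: 2.7
tcp_pos: [524.3, 357.5, 199.0]
eef_rot: [0.0, 1.0, -0.02, 0.0]
force: [0.7, -1.1, 0.5]
grip_width: 85.6
```

```bash
python3 -c "
from h import *
go(524,355.2,130,-2.4)
for n in('scene','top'):
  im=camera(n)[...,::-1]
  crop(im,*((395,130,495,250) if n=='scene' else (110,150,250,290)),4,f'pics/a_{n}.png')
"
```

```text
yaw -2.4 d [-0.0003  0.0023  0.069 ] r [ 0.04 -0.04  0.15]
yaw 177.6 d [-0.0003  0.0023  0.069 ] r [ 7.0000e-02  6.0000e-02 -1.7985e+02]
now [524.3 357.5 199. ] xaxis yaw -2.25 j [ 0.53  0.54  1.45 -0.    1.16  0.57] F [ 0.7 -1.1  0.5] w 85.6 t 2.7
```

View pics/a_scene.png

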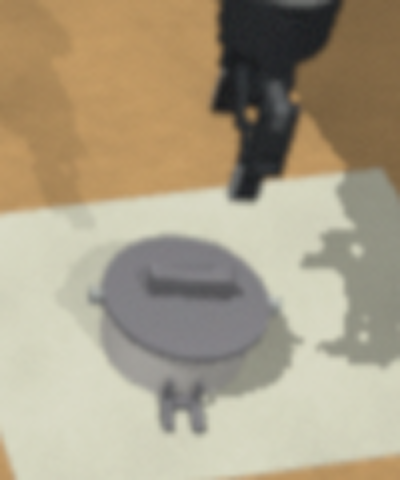

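View pics/a_top.png

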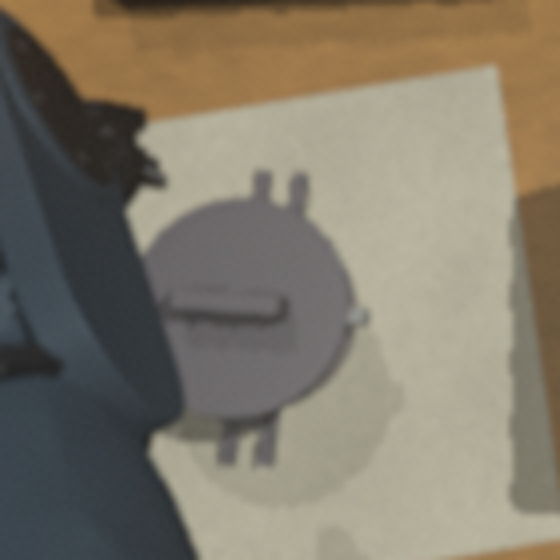

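Emit:
drive_tool --deltas '[{"dx": 0, "dy": 0.001, "dz": 0.025, "rx": 0, "ry": 0, "rz": 0, "fingers": 1}, {"dx": 0, "dy": 0.001, "dz": 0.05, "rx": 0, "ry": 0, "rz": 0, "fingers": 1}, {"dx": 0, "dy": 0.001, "dz": 0.075, "rx": 0, "ry": 0, "rz": 0, "fingers": 1}, {"dx": 0, "dy": 0.001, "dz": 0.1, "rx": 0, "ry": 0, "rz": 0, "fingers": 1}, {"dx": 0, "dy": 0.001, "dz": 0.118, "rx": 0, "ry": 0, "rz": 0, "fingers": 1}, {"dx": 0, "dy": 0.001, "dz": 0.127, "rx": 0, "ry": 0, "rz": 0, "fingers": 1}, {"dx": 0, "dy": 0.001, "dz": 0.13, "rx": 0, "ry": 0, "rz": 0, "fingers": 1}, {"dx": 0, "dy": 0.001, "dz": 0.13, "rx": 0, "ry": 0, "rz": 0, "fingers": 1}]'

```text
clock: 3.47
tcp_pos: [525.0, 357.8, 68.9]
eef_rot: [-0.0, 1.0, -0.019, 0.001]
force: [-0.2, 0.5, 0.6]
grip_width: 85.5
```

```bash
python3 -c "
from h import *
go(524,355.2,68,-2.4)
for n in('scene','top'):
  im=camera(n)[...,::-1]
  crop(im,*((395,130,495,250) if n=='scene' else (110,150,250,290)),4,f'pics/b_{n}.png')
"
```

```text
yaw -2.4 d [-0.0009  0.0026  0.0009] r [-0.01 -0.07  0.22]
yaw 177.6 d [-0.0009  0.0026  0.0009] r [ 1.2000e-01 -1.0000e-02 -1.7978e+02]
now [525.  357.8  68.9] xaxis yaw -2.18 j [ 0.53  0.69  1.53 -0.    0.91  0.56] F [-0.2  0.5  0.6] w 85.5 t 3.47
```

View pics/b_scene.png

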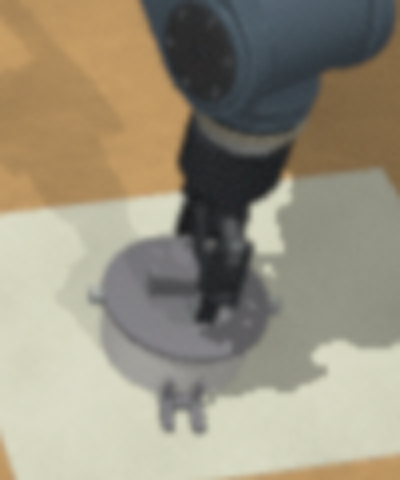

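```bash
python3 -c "
from h import *
P=proj('scene',[[568,358,80],[525,358,80],[524,355,87],[524+0,355+32,87],[524,355-32,87],[616,352,8]])
print(P,(P-[395,130])*4)
print(proj('top',[[525,358,80],[524,355,87]]))
"
```

```text
[[445.85872818 209.60981517]
 [443.59978091 199.19083152]
 [443.06767571 197.40175802]
 [453.42444048 197.67919943]
 [432.71615369 197.12445705]
 [441.30592758 236.56394516]] [[203.43491273 318.43926068]
 [194.39912365 276.76332609]
 [192.27070284 269.60703207]
 [233.69776192 270.7167977 ]
 [150.86461474 268.49782822]
 [185.22371032 426.25578064]]
[[165.53845203 225.20115931]
 [165.87379143 225.31942956]]
```

View pics/b_top.png

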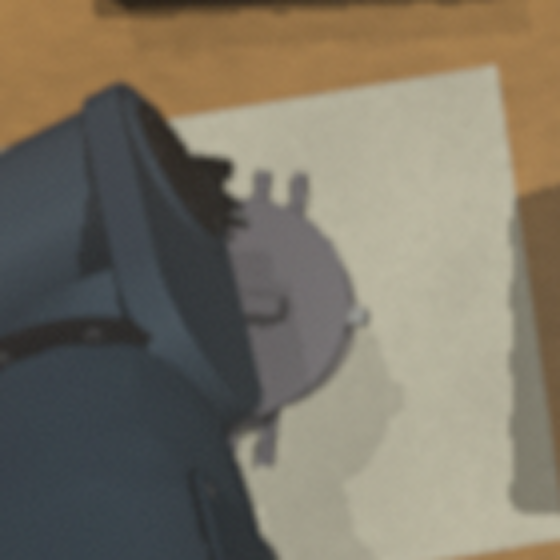

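Emit:
drive_tool --deltas '[{"dx": -0.001, "dy": 0.004, "dz": 0.001, "rx": 0, "ry": 0, "rz": 0, "fingers": 1}, {"dx": -0.001, "dy": 0.004, "dz": 0.001, "rx": 0, "ry": 0, "rz": 0, "fingers": -1}, {"dx": -0.001, "dy": 0.004, "dz": 0.001, "rx": 0, "ry": 0, "rz": 0, "fingers": -1}, {"dx": -0.001, "dy": 0.004, "dz": 0.001, "rx": 0, "ry": 0, "rz": 0, "fingers": -1}, {"dx": -0.001, "dy": 0.004, "dz": 0.001, "rx": 0, "ry": 0, "rz": 0, "fingers": -1}, {"dx": -0.001, "dy": 0.004, "dz": 0.001, "rx": 0, "ry": 0, "rz": 0, "fingers": -1}, {"dx": -0.001, "dy": 0.004, "dz": 0.001, "rx": 0, "ry": 0, "rz": 0, "fingers": -1}, {"dx": -0.001, "dy": 0.004, "dz": 0.001, "rx": 0, "ry": 0, "rz": 0, "fingers": -1}, {"dx": -0.001, "dy": 0.004, "dz": 0.001, "rx": 0, "ry": 0, "rz": 0, "fingers": -1}, {"dx": -0.001, "dy": 0.004, "dz": 0.001, "rx": 0, "ry": 0, "rz": 0, "fingers": -1}]' --squeeze 60

```text
clock: 4.4
tcp_pos: [524.6, 354.4, 69.3]
eef_rot: [-0.001, 1.0, -0.019, 0.002]
force: [-0.1, -0.9, 3.7]
grip_width: 12.6
```

```bash
python3 -c "
from h import *
go(524,355.2,220,-2.4)
"
```

```text
yaw -2.4 d [-1.000e-04 -1.000e-03 -1.507e-01] r [-0.09 -0.19  0.23]
yaw 177.6 d [-1.000e-04 -1.000e-03 -1.507e-01] r [ 3.0000e-01 -1.4000e-01 -1.7977e+02]
now [524.6 354.4  69.3] xaxis yaw -2.17 j [ 0.52  0.69  1.54 -0.    0.91  0.56] F [-0.1 -0.9  3.7] w 12.6 t 4.4
```

Emit:
drive_tool --deltas '[{"dx": 0, "dy": 0, "dz": -0.01, "rx": 0, "ry": 0, "rz": 0, "fingers": -1}, {"dx": 0, "dy": 0, "dz": -0.03, "rx": 0, "ry": 0, "rz": 0, "fingers": -1}, {"dx": 0, "dy": 0, "dz": -0.055, "rx": 0, "ry": 0, "rz": 0, "fingers": -1}, {"dx": 0, "dy": 0, "dz": -0.08, "rx": 0, "ry": 0, "rz": 0, "fingers": -1}, {"dx": 0, "dy": 0, "dz": -0.105, "rx": 0, "ry": 0, "rz": 0, "fingers": -1}, {"dx": 0, "dy": 0, "dz": -0.13, "rx": 0, "ry": 0, "rz": 0, "fingers": -1}, {"dx": 0, "dy": 0, "dz": -0.15, "rx": 0, "ry": 0, "rz": 0, "fingers": -1}, {"dx": 0, "dy": 0, "dz": -0.155, "rx": 0, "ry": 0, "rz": 0, "fingers": -1}, {"dx": 0, "dy": 0, "dz": -0.155, "rx": 0, "ry": 0, "rz": 0, "fingers": -1}]'

```text
clock: 5.15
tcp_pos: [524.3, 354.3, 225.5]
eef_rot: [-0.001, 1.0, -0.019, 0.003]
force: [0.4, -0.2, -4.4]
grip_width: 12.7
```

```bash
python3 -c "
from h import *
go(531.2,64.7,225,3.3)
"
```

```text
yaw 3.3 d [ 1.790e-02  2.891e-01 -2.000e-04] r [-0.14 -0.3  -5.47]
yaw 183.3 d [ 1.790e-02  2.891e-01 -2.000e-04] r [ -0.46   0.21 174.53]
now [524.3 354.3 225.5] xaxis yaw -2.17 j [ 0.52  0.5   1.43 -0.    1.2   0.56] F [ 0.4 -0.2 -4.4] w 12.7 t 5.15
```

Emit:
drive_tool --deltas '[{"dx": 0.001, "dy": 0.015, "dz": 0, "rx": 0, "ry": 0, "rz": -0.3, "fingers": -1}, {"dx": 0.002, "dy": 0.045, "dz": 0, "rx": 0, "ry": 0, "rz": -0.8, "fingers": -1}, {"dx": 0.004, "dy": 0.08, "dz": 0, "rx": 0, "ry": 0, "rz": -1.5, "fingers": -1}, {"dx": 0.007, "dy": 0.115, "dz": 0, "rx": 0, "ry": 0, "rz": -2.2, "fingers": -1}, {"dx": 0.009, "dy": 0.15, "dz": 0, "rx": 0, "ry": 0, "rz": -2.8, "fingers": -1}, {"dx": 0.011, "dy": 0.185, "dz": 0, "rx": 0, "ry": 0, "rz": -3.5, "fingers": -1}, {"dx": 0.0135, "dy": 0.22, "dz": 0, "rx": 0, "ry": 0, "rz": -4.2, "fingers": -1}, {"dx": 0.0155, "dy": 0.25, "dz": 0, "rx": 0, "ry": 0, "rz": -4.8, "fingers": -1}, {"dx": 0.017, "dy": 0.275, "dz": 0, "rx": 0, "ry": 0, "rz": -5.2, "fingers": -1}, {"dx": 0.0179, "dy": 0.287, "dz": 0, "rx": 0, "ry": 0, "rz": -5.5, "fingers": -1}, {"dx": 0.0179, "dy": 0.289, "dz": 0, "rx": 0, "ry": 0, "rz": -5.5, "fingers": -1}, {"dx": 0.0179, "dy": 0.289, "dz": 0, "rx": 0, "ry": 0, "rz": -5.5, "fingers": -1}]'

```text
clock: 6.15
tcp_pos: [530.5, 64.3, 223.5]
eef_rot: [-0.001, 1.0, 0.028, 0.001]
force: [0.7, 0.3, -4.7]
grip_width: 12.3
```

```bash
python3 -c "
from h import *
go(531.2,64.7,225,3.3)
for n in('scene','top'):
  im=camera(n)[...,::-1];cv2.imwrite(f'pics/c_{n}_raw.png',im)
  crop(im,*((285,110,405,245) if n=='scene' else (230,150,370,290)),4 if n=='top' else 4,f'pics/c_{n}.png')
"
```

```text
yaw 3.3 d [ 0.0007 -0.0003 -0.0015] r [-0.13 -0.16 -0.06]
yaw 183.3 d [ 0.0007 -0.0003 -0.0015] r [ -0.26   0.2  179.94]
now [530.5  64.3 223.5] xaxis yaw 3.24 j [ 0.03  0.33  1.7   0.    1.11 -0.03] F [ 0.7  0.3 -4.7] w 12.3 t 6.15
```

View pics/c_scene.png

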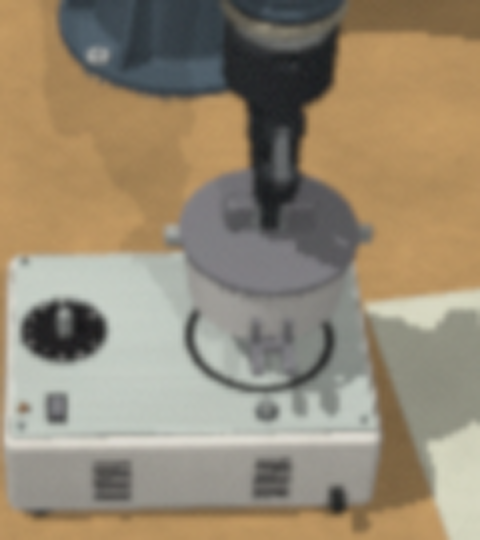

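View pics/c_top.png

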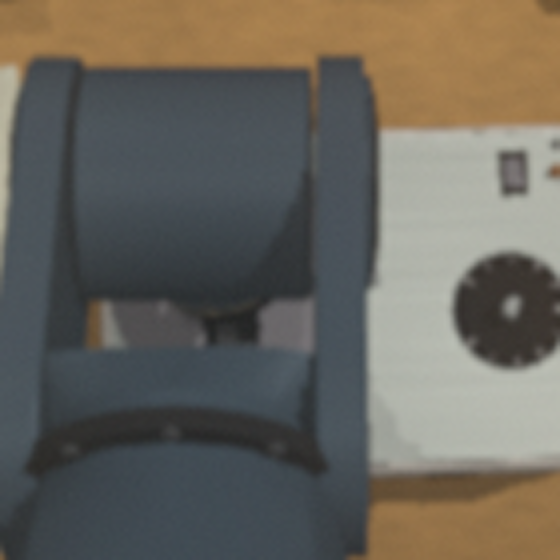

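```bash
python3 -c "
from h import *
im=cv2.imread('pics/c_scene_raw.png')
crop(im,338,185,372,220,16,'pics/c_lug.png')
print((proj('scene',[[530.5+80,65.1+4.5,158],[608.2,69.8,118],[608.2,69.8,100]])-[338,185])*16)
"
```

```text
[[239.56500412 241.7847276 ]
 [226.47467137 379.92501124]
 [220.41073535 444.15001661]]
```

View pics/c_lug.png

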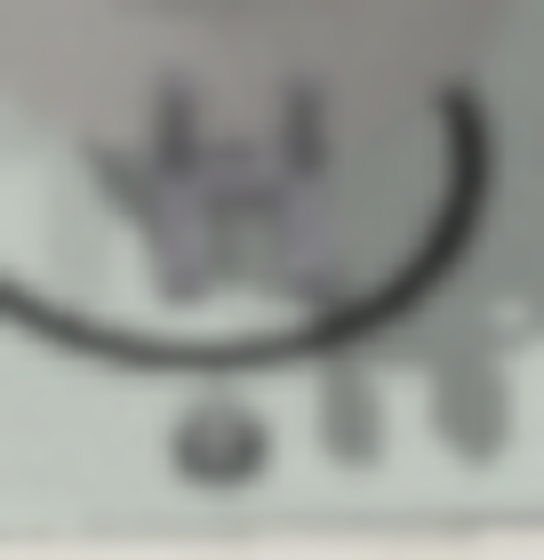

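Emit:
drive_tool --deltas '[{"dx": 0.0012, "dy": 0.0013, "dz": 0.008, "rx": 0, "ry": 0, "rz": 0, "fingers": -1}, {"dx": 0.0012, "dy": 0.0013, "dz": 0.018, "rx": 0, "ry": 0, "rz": 0, "fingers": -1}, {"dx": 0.0012, "dy": 0.0013, "dz": 0.026, "rx": 0, "ry": 0, "rz": 0, "fingers": -1}, {"dx": 0.0012, "dy": 0.0013, "dz": 0.03, "rx": 0, "ry": 0, "rz": 0, "fingers": -1}, {"dx": 0.0012, "dy": 0.0013, "dz": 0.03, "rx": 0, "ry": 0, "rz": 0, "fingers": -1}, {"dx": 0.0012, "dy": 0.0013, "dz": 0.03, "rx": 0, "ry": 0, "rz": 0, "fingers": -1}]'

```text
clock: 6.75
tcp_pos: [532.1, 64.4, 193.7]
eef_rot: [-0.001, 1.0, 0.029, 0.002]
force: [-0.0, 0.5, -3.7]
grip_width: 12.7
```

```bash
python3 -c "
from h import *
go(531.7,63,169.3,3.3)
im=camera('scene')[...,::-1]
crop(im,332,185,376,225,16,'pics/d_lug.png')
print((proj('scene',[[532+80,68,122],[532+91,68,120]])-[332,185]+.5)*16)
"
```

```text
yaw 3.3 d [-0.0005  0.0015  0.0244] r [-0.14 -0.18  0.05]
yaw 183.3 d [-0.0005  0.0015  0.0244] r [   0.28   -0.21 -179.95]
now [532.1  64.4 193.7] xaxis yaw 3.35 j [ 0.03  0.37  1.73  0.    1.04 -0.03] F [-0.   0.5 -3.7] w 12.7 t 6.75
[[322.36282441 388.87532224]
 [322.84671586 441.81826027]]
```

View pics/d_lug.png

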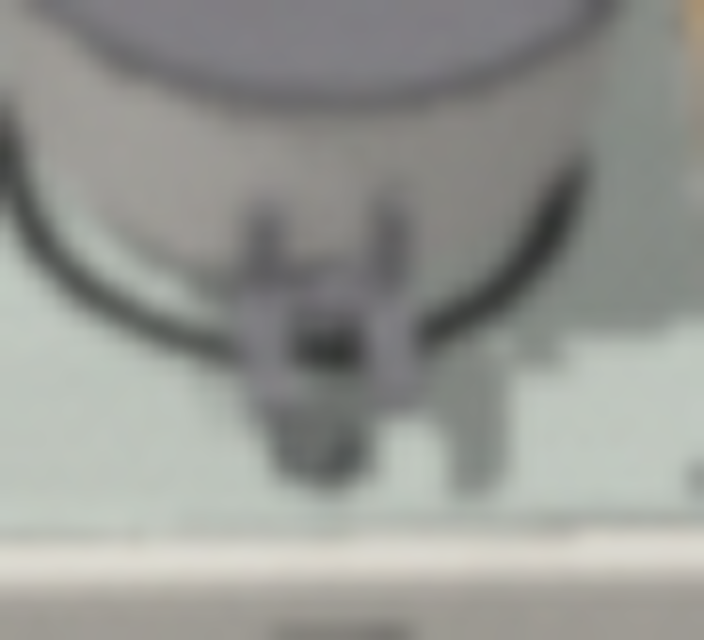

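```bash
python3 -c "
from h import *
def r(x,y,z):return ((proj('scene',[x,y,z])[0]-[332,185]+.5)*16).round(0)
print('c tip bot/top',r(530.5+91,69,154.2),r(621.5,69,162.2),'floor top',r(530.5+69,69,162.2))
print('d tip',r(532.1+91,69,124.4),r(623.1,69,132.4),'floor top',r(601,69,132.4),'bot',r(601,69,124.4))
for dx in(0,1.5,4):print('peg',dx,r(608+dx,69,118),r(608+dx+5,69,100),'ring front',r(531+dx+63,67,100))
S=np.load('S.npy');crop(S[...,::-1].clip(0,255).astype(np.uint8),332,185,376,225,16,'pics/peg0.png')
"
```

```text
c tip bot/top [340. 310.] [343. 280.] floor top [340. 188.]
d tip [330. 426.] [333. 397.] floor top [330. 306.] bot [327. 335.]
peg 0 [326. 387.] [321. 472.] ring front [308. 394.]
peg 1.5 [326. 393.] [321. 478.] ring front [308. 400.]
peg 4 [327. 403.] [321. 488.] ring front [308. 410.]
```

View pics/peg0.png

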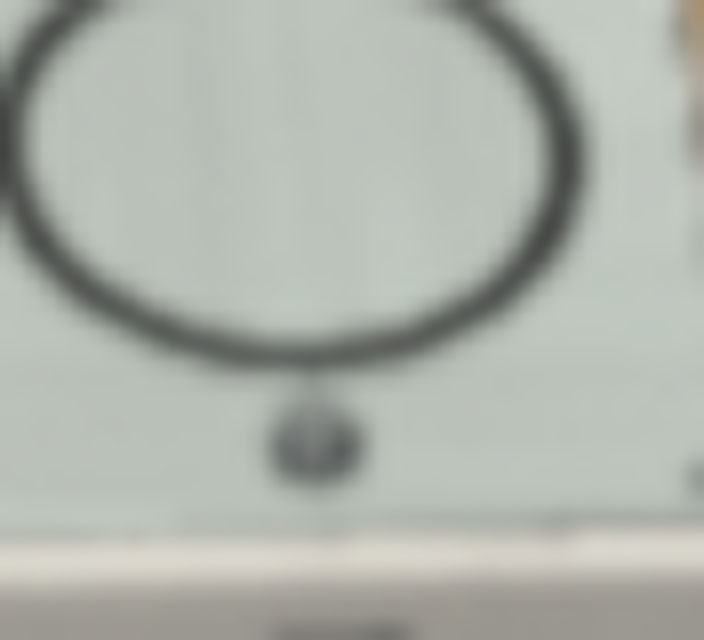

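Emit:
drive_tool --deltas '[{"dx": 0.001, "dy": 0.0022, "dz": 0.002, "rx": 0, "ry": 0, "rz": 0, "fingers": -1}, {"dx": 0.001, "dy": 0.0022, "dz": 0.005, "rx": 0, "ry": 0, "rz": 0, "fingers": -1}, {"dx": 0.001, "dy": 0.0022, "dz": 0.008, "rx": 0, "ry": 0, "rz": 0, "fingers": -1}, {"dx": 0.001, "dy": 0.0022, "dz": 0.011, "rx": 0, "ry": 0, "rz": 0, "fingers": -1}, {"dx": 0.001, "dy": 0.0022, "dz": 0.014, "rx": 0, "ry": 0, "rz": 0, "fingers": -1}, {"dx": 0.001, "dy": 0.0022, "dz": 0.016, "rx": 0, "ry": 0, "rz": 0, "fingers": -1}, {"dx": 0.001, "dy": 0.0022, "dz": 0.016, "rx": 0, "ry": 0, "rz": 0, "fingers": -1}]'

```text
clock: 7.38
tcp_pos: [533.2, 62.3, 177.5]
eef_rot: [-0.001, 1.0, 0.029, 0.001]
force: [-0.0, -0.7, -4.8]
grip_width: 12.4
```

```bash
python3 -c "
from h import *
go(532.5,62.8,169.3,3.3)
im=camera('scene')[...,::-1]
crop(im,332,185,376,225,16,'pics/e_lug.png')
"
```

```text
yaw 3.3 d [-0.0007 -0.0005  0.0082] r [-0.13 -0.18  0.05]
yaw 183.3 d [-0.0007 -0.0005  0.0082] r [   0.28   -0.21 -179.95]
now [533.2  62.3 177.5] xaxis yaw 3.35 j [ 0.03  0.39  1.74  0.    1.01 -0.03] F [-0.  -0.7 -4.8] w 12.4 t 7.38
```

View pics/e_lug.png

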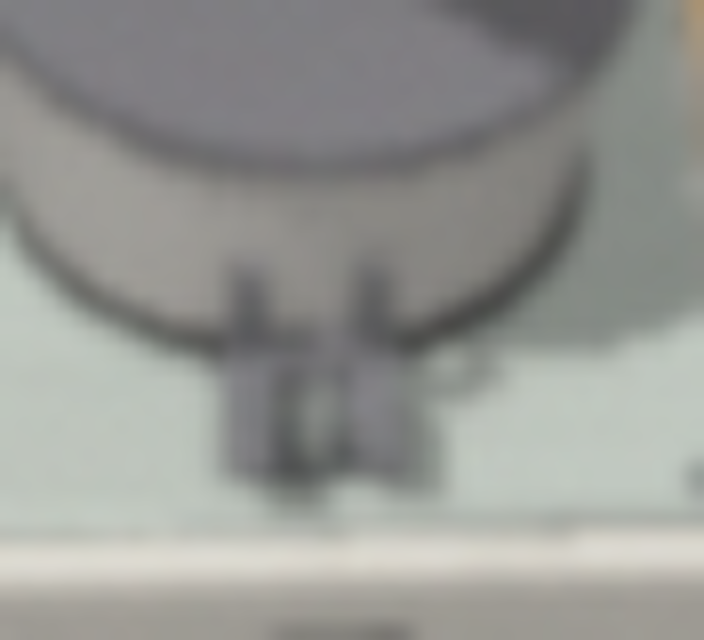

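Emit:
drive_tool --deltas '[{"dx": 0, "dy": 0, "dz": 0.003, "rx": 0, "ry": 0, "rz": 0, "fingers": -1}, {"dx": 0, "dy": 0, "dz": 0.006, "rx": 0, "ry": 0, "rz": 0, "fingers": -1}, {"dx": 0, "dy": 0, "dz": 0.008, "rx": 0, "ry": 0, "rz": 0, "fingers": -1}, {"dx": 0, "dy": 0, "dz": 0.0095, "rx": 0, "ry": 0, "rz": 0, "fingers": -1}, {"dx": 0, "dy": 0, "dz": 0.0095, "rx": 0, "ry": 0, "rz": 0, "fingers": -1}]'

```text
clock: 7.85
tcp_pos: [533.4, 62.4, 169.3]
eef_rot: [-0.001, 1.0, 0.029, 0.002]
force: [-5.2, -0.1, 9.2]
grip_width: 12.4
```

Emit:
drive_tool --deltas '[{"dx": 0, "dy": 0, "dz": 0, "rx": 0, "ry": 0, "rz": 0, "fingers": -0.3}, {"dx": 0, "dy": 0, "dz": 0, "rx": 0, "ry": 0, "rz": 0, "fingers": 0.2}, {"dx": 0, "dy": 0, "dz": 0, "rx": 0, "ry": 0, "rz": 0, "fingers": 0.2}, {"dx": 0, "dy": 0, "dz": 0, "rx": 0, "ry": 0, "rz": 0, "fingers": 0.2}, {"dx": 0, "dy": 0, "dz": -0.01, "rx": 0, "ry": 0, "rz": 0, "fingers": 0.2}, {"dx": 0, "dy": 0, "dz": -0.03, "rx": 0, "ry": 0, "rz": 0, "fingers": 0.2}, {"dx": 0, "dy": 0, "dz": -0.06, "rx": 0, "ry": 0, "rz": 0, "fingers": 0.2}, {"dx": 0, "dy": 0, "dz": -0.09, "rx": 0, "ry": 0, "rz": 0, "fingers": 0.2}, {"dx": 0, "dy": 0, "dz": -0.1, "rx": 0, "ry": 0, "rz": 0, "fingers": 0.2}]'

```text
clock: 8.6
tcp_pos: [534.4, 62.2, 274.2]
eef_rot: [-0.001, 1.0, 0.029, 0.005]
force: [0.2, 0.4, -0.0]
grip_width: 51.1
```

```bash
python3 -c "
from h import *
go(480,-316,200,44)
im=camera('scene')[...,::-1]
crop(im,280,145,400,245,6,'pics/f.png')
"
```

```text
yaw 44 d [-0.0771  0.3745  0.0726] r [  0.08  -0.58 -40.65]
yaw 224 d [-0.0771  0.3745  0.0726] r [-7.3000e-01 -1.0000e-01  1.3935e+02]
now [534.4  62.2 274.2] xaxis yaw 3.35 j [ 0.03  0.28  1.64  0.    1.21 -0.03] F [ 0.2  0.4 -0. ] w 51.1 t 8.6
```

View pics/f.png

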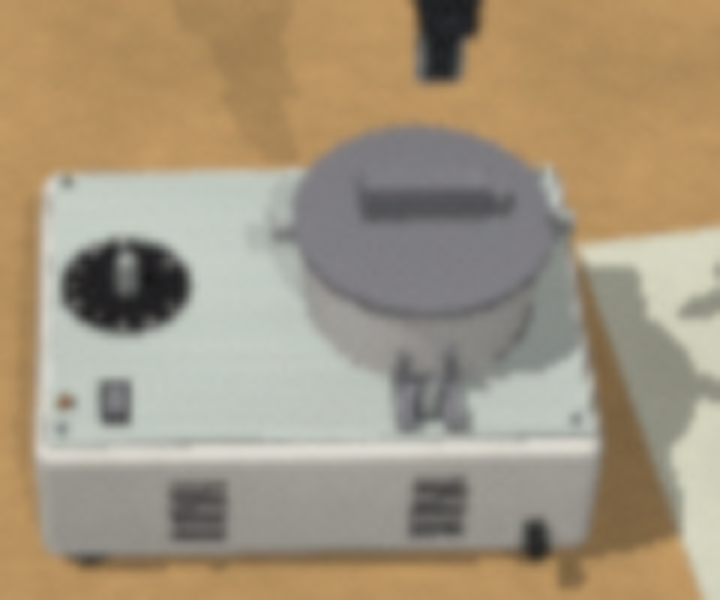

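```bash
python3 -c "
from h import *
T=camera('top').astype(float)
cv2.imwrite('pics/g_top.png',T[...,::-1])
P=plane('top',[(459.3,246.3),(453.8,251.3),(457.0,248.3)],38);print(P)
a=np.radians(-47);print(P[0][:2]-24*np.array([np.cos(a),np.sin(a)]))
for r in (P[1]-P[0],):print(np.degrees(np.arctan2(-r[1],-r[0])))
T0=np.load('T.npy')
x0,y0,x1,y1=434,238,462,268;k=8
g=cv2.resize(T0[y0:y1,x0:x1].mean(2).astype(np.float32),None,fx=k,fy=k,interpolation=cv2.INTER_CUBIC)
m=(g<85).astype(np.uint8);mo=cv2.morphologyEx(m,cv2.MORPH_OPEN,cv2.getStructuringElement(cv2.MORPH_ELLIPSE,(101,101)))
M=cv2.moments(mo);uv=np.array([M['m10'],M['m01']])/M['m00'];uv=(uv+.5)/k-.5+[x0,y0];print('disc',uv,np.sqrt(4*M['m00']/np.pi)/k,cv2.boundingRect(mo))
print(plane('top',uv,9),plane('top',uv,18))
bx=cv2.boundingRect(mo);L=bx[0]/k+x0-.5;Rr=(bx[0]+bx[2])/k+x0-.5
for nm,c in(('left z0',L),('right z18',Rr)):print(nm,plane('top',(c,253),0 if nm[0]=='l' else 18))
S0=np.load('S.npy')
"
python3 -c "
from h import *
im=cv2.imread('pics/g_top.png');crop(im,230,160,390,290,5,'pics/g.png')"
```

```text
[[ 496.90293532 -336.79784574   38.        ]
 [ 484.54518737 -323.19587625   38.        ]
 [ 491.94771492 -331.10804936   38.        ]]
[ 480.53497468 -319.2453569 ]
-47.74402566442724
disc [445.95127111 253.83898218] 16.353592495168872 (36, 62, 128, 136)
[[ 479.79044196 -311.81712378    9.        ]] [[ 479.2294591  -309.41809968   18.        ]]
left z0 [[ 481.9286991  -294.40728701    0.        ]]
right z18 [[ 481.77025709 -329.25915032   18.        ]][ WARN:0@2.270] global loadsave.cpp:1063 imwrite_ Unsupported depth image for selected encoder is fallbacked to CV_8U.
```

View pics/g.png

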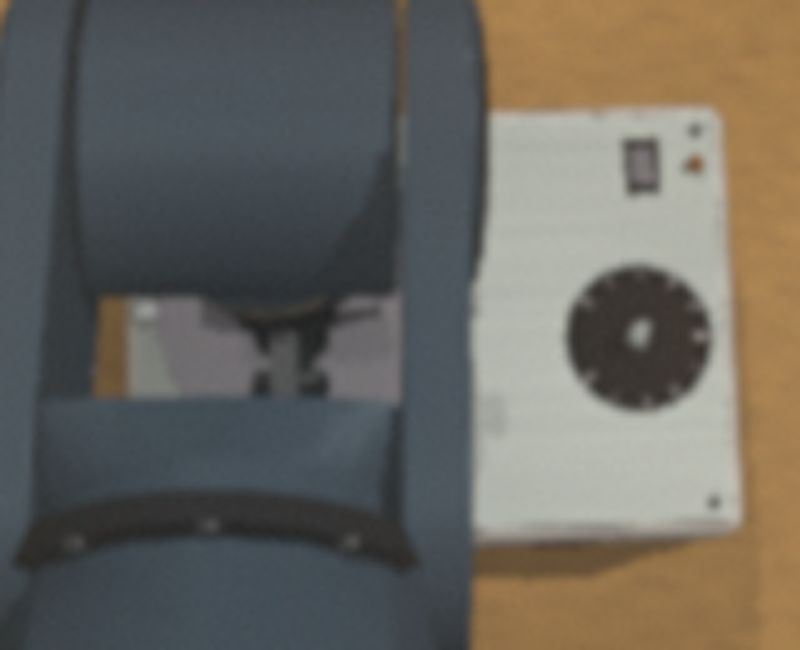

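```bash
python3 -c "
from h import *
go(480.5,-317.2,150,43)"
```

```text
yaw 43 d [-0.0765  0.3758  0.1202] r [  0.04  -0.49 -39.65]
yaw 223 d [-0.0765  0.3758  0.1202] r [-6.2000e-01 -5.0000e-02  1.4035e+02]
now [533.9  62.2 271.6] xaxis yaw 3.35 j [ 0.03  0.28  1.64  0.    1.21 -0.03] F [-0.4  0.2 -0.9] w 51.1 t 8.7
```

Emit:
drive_tool --deltas '[{"dx": -0.006, "dy": 0.03, "dz": 0, "rx": 0, "ry": 0, "rz": -3, "fingers": 0.2}, {"dx": -0.013, "dy": 0.065, "dz": 0, "rx": 0, "ry": 0, "rz": -7, "fingers": 0.2}, {"dx": -0.021, "dy": 0.102, "dz": 0, "rx": 0, "ry": 0, "rz": -11, "fingers": 0.2}, {"dx": -0.028, "dy": 0.139, "dz": 0, "rx": 0, "ry": 0, "rz": -15, "fingers": 0.2}, {"dx": -0.036, "dy": 0.176, "dz": 0, "rx": 0, "ry": 0, "rz": -19, "fingers": 0.2}, {"dx": -0.044, "dy": 0.213, "dz": 0.005, "rx": 0, "ry": 0, "rz": -23, "fingers": 0.2}, {"dx": -0.051, "dy": 0.25, "dz": 0.02, "rx": 0, "ry": 0, "rz": -27, "fingers": 0.2}, {"dx": -0.058, "dy": 0.285, "dz": 0.04, "rx": 0, "ry": 0, "rz": -31, "fingers": 0.2}, {"dx": -0.065, "dy": 0.32, "dz": 0.06, "rx": 0, "ry": 0, "rz": -35, "fingers": 0.2}, {"dx": -0.072, "dy": 0.35, "dz": 0.085, "rx": 0, "ry": 0, "rz": -38, "fingers": 0.2}, {"dx": -0.0765, "dy": 0.374, "dz": 0.11, "rx": 0, "ry": -0.5, "rz": -39.6, "fingers": 0.2}, {"dx": -0.0765, "dy": 0.3758, "dz": 0.12, "rx": 0, "ry": -0.5, "rz": -39.6, "fingers": 0.2}]'

```text
clock: 9.7
tcp_pos: [477.9, -319.5, 145.4]
eef_rot: [-0.002, 0.931, 0.366, -0.002]
force: [-0.1, 0.0, 0.1]
grip_width: 51.4
```

```bash
python3 -c "
from h import *
go(480.5,-317.2,22,43)
for n in('scene','top'):
  im=camera(n)[...,::-1];cv2.imwrite(f'pics/h_{n}_raw.png',im)
im=cv2.imread('pics/h_top_raw.png');crop(im,230,160,390,290,5,'pics/h_top.png')
im=cv2.imread('pics/h_scene_raw.png');crop(im,190,120,270,220,5,'pics/h_scene.png')
"
```

```text
yaw 43 d [0.0037 0.0007 0.1234] r [-0.28  0.13 -0.12]
yaw 223 d [0.0037 0.0007 0.1234] r [  0.2    0.43 179.88]
now [ 477.9 -319.5  145.4] xaxis yaw 42.88 j [-0.67  0.5   1.66 -0.    0.99 -1.42] F [-0.1  0.   0.1] w 51.4 t 9.7
```

View pics/h_top.png

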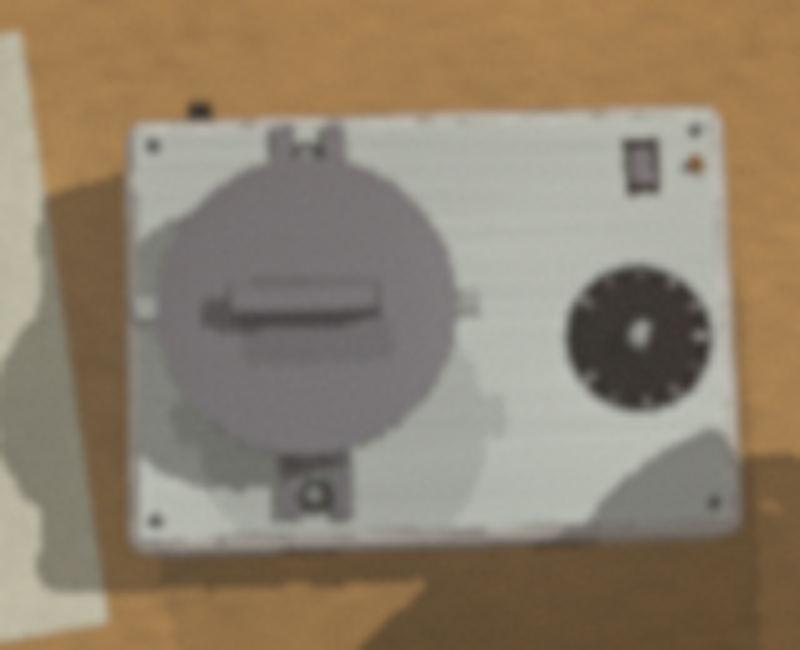

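View pics/h_scene.png

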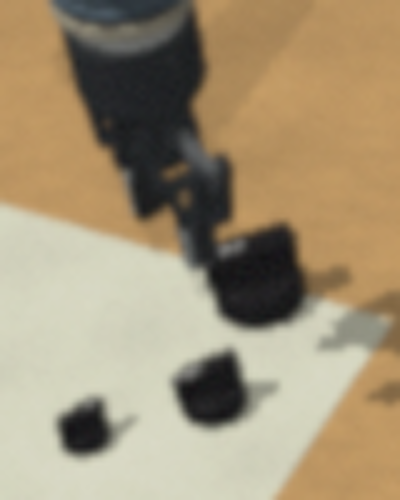

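Emit:
drive_tool --deltas '[{"dx": 0.0037, "dy": 0.0007, "dz": 0.025, "rx": 0, "ry": 0, "rz": 0, "fingers": 0.2}, {"dx": 0.0037, "dy": 0.0007, "dz": 0.05, "rx": 0, "ry": 0, "rz": 0, "fingers": 0.2}, {"dx": 0.0037, "dy": 0.0007, "dz": 0.075, "rx": 0, "ry": 0, "rz": 0, "fingers": 0.2}, {"dx": 0.0037, "dy": 0.0007, "dz": 0.09, "rx": 0, "ry": 0, "rz": 0, "fingers": 0.2}, {"dx": 0.0037, "dy": 0.0007, "dz": 0.095, "rx": 0, "ry": 0, "rz": 0, "fingers": 0.2}, {"dx": 0.0037, "dy": 0.0007, "dz": 0.095, "rx": 0, "ry": 0, "rz": 0, "fingers": 0.2}]'

```text
clock: 10.3
tcp_pos: [481.6, -313.3, 51.6]
eef_rot: [-0.003, 0.931, 0.366, -0.002]
force: [-0.1, 0.3, 0.9]
grip_width: 51.2
```

```bash
python3 -c "
from h import *
go(480.5,-317.2,22,43)
for n in('scene','top'):
  im=camera(n)[...,::-1];cv2.imwrite(f'pics/i_{n}_raw.png',im)
im=cv2.imread('pics/i_top_raw.png');crop(im,410,215,490,295,5,'pics/i_top.png')
im=cv2.imread('pics/i_scene_raw.png');crop(im,200,150,260,220,7,'pics/i_scene.png')
"
```

```text
yaw 43 d [-0.0035  0.0023  0.0296] r [-0.38  0.07 -0.12]
yaw 223 d [-0.0035  0.0023  0.0296] r [1.2000e-01 6.0000e-01 1.7988e+02]
now [ 481.6 -313.3   51.6] xaxis yaw 42.88 j [-0.66  0.63  1.71 -0.    0.81 -1.41] F [-0.1  0.3  0.9] w 51.2 t 10.3
```

View pics/i_top.png

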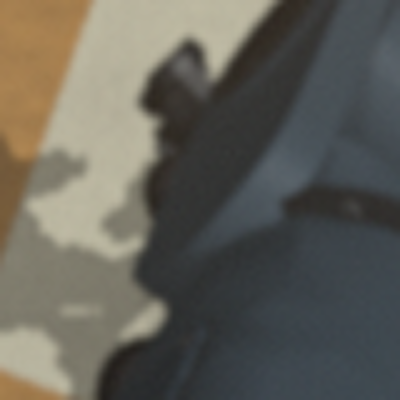

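View pics/i_scene.png

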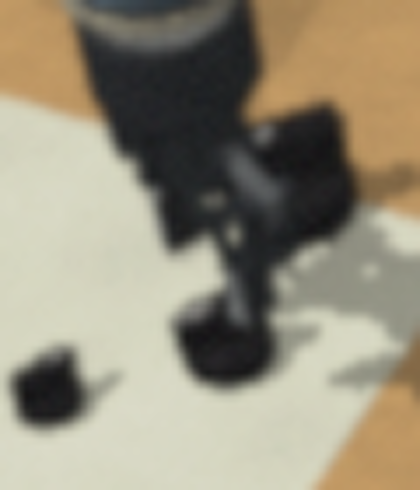

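Emit:
drive_tool --deltas '[{"dx": -0.0035, "dy": 0.0023, "dz": 0.01, "rx": 0, "ry": 0, "rz": 0, "fingers": 0.2}, {"dx": -0.0035, "dy": 0.0023, "dz": 0.02, "rx": 0, "ry": 0, "rz": 0, "fingers": 0.2}, {"dx": -0.0035, "dy": 0.0023, "dz": 0.027, "rx": 0, "ry": 0, "rz": 0, "fingers": 0.2}, {"dx": -0.0035, "dy": 0.0023, "dz": 0.029, "rx": 0, "ry": 0, "rz": 0, "fingers": 0.2}, {"dx": -0.0035, "dy": 0.0023, "dz": 0.029, "rx": 0, "ry": 0, "rz": 0, "fingers": 0.2}, {"dx": -0.0035, "dy": 0.0023, "dz": 0.029, "rx": 0, "ry": 0, "rz": 0, "fingers": 0.2}]'

```text
clock: 10.9
tcp_pos: [481.2, -318.2, 24.1]
eef_rot: [-0.002, 0.931, 0.365, -0.001]
force: [0.2, 0.1, -0.4]
grip_width: 51.0
```

```bash
python3 -c "
from h import *
go(480.5,-317.2,22,43)
for n in('scene',):
  im=camera(n)[...,::-1];cv2.imwrite(f'pics/j_{n}_raw.png',im)
im=cv2.imread('pics/j_scene_raw.png');crop(im,200,150,260,220,7,'pics/j_scene.png')
"
```

```text
yaw 43 d [ 0.0002 -0.0013  0.0021] r [-0.23  0.05 -0.14]
yaw 223 d [ 0.0002 -0.0013  0.0021] r [8.0000e-02 3.6000e-01 1.7986e+02]
now [ 481.2 -318.2   24.1] xaxis yaw 42.86 j [-0.66  0.68  1.71 -0.    0.75 -1.41] F [ 0.2  0.1 -0.4] w 51.0 t 10.9
```

View pics/j_scene.png

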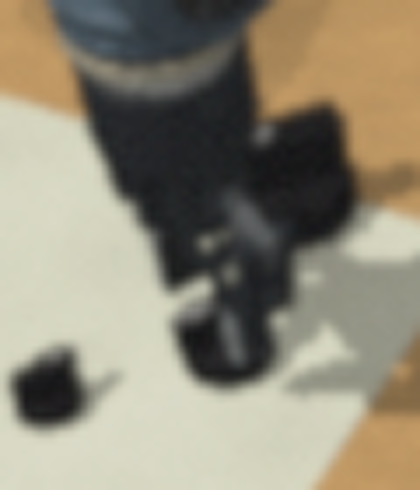

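Emit:
drive_tool --deltas '[{"dx": 0, "dy": -0.001, "dz": 0.002, "rx": 0, "ry": 0, "rz": 0, "fingers": -0.4}, {"dx": 0, "dy": -0.001, "dz": 0.002, "rx": 0, "ry": 0, "rz": 0, "fingers": -0.5}, {"dx": 0, "dy": -0.001, "dz": 0.002, "rx": 0, "ry": 0, "rz": 0, "fingers": -0.6}, {"dx": 0, "dy": -0.001, "dz": 0.002, "rx": 0, "ry": 0, "rz": 0, "fingers": -1}, {"dx": 0, "dy": -0.001, "dz": 0.002, "rx": 0, "ry": 0, "rz": 0, "fingers": -1}, {"dx": 0, "dy": -0.001, "dz": 0.002, "rx": 0, "ry": 0, "rz": 0, "fingers": -1}, {"dx": 0, "dy": -0.001, "dz": 0.002, "rx": 0, "ry": 0, "rz": 0, "fingers": -1}, {"dx": 0, "dy": -0.001, "dz": 0.002, "rx": 0, "ry": 0, "rz": 0, "fingers": -1}]' --squeeze 60

```text
clock: 11.62
tcp_pos: [480.9, -317.7, 22.7]
eef_rot: [-0.001, 0.931, 0.365, -0.001]
force: [-0.7, 1.1, 5.4]
grip_width: 12.0
```

```bash
python3 -c "
from h import *
go(480.5,-317.2,22,43)
for n in('scene',):
  im=camera(n)[...,::-1];cv2.imwrite(f'pics/k_{n}_raw.png',im)
im=cv2.imread('pics/k_scene_raw.png');crop(im,200,150,260,220,7,'pics/k_scene.png')
"
```

```text
yaw 43 d [ 0.0001 -0.0007  0.0007] r [-0.17  0.04 -0.14]
yaw 223 d [ 0.0001 -0.0007  0.0007] r [7.0000e-02 2.7000e-01 1.7986e+02]
now [ 480.9 -317.7   22.7] xaxis yaw 42.86 j [-0.66  0.68  1.71 -0.    0.75 -1.41] F [-0.7  1.1  5.4] w 12.0 t 11.62
```

View pics/k_scene.png

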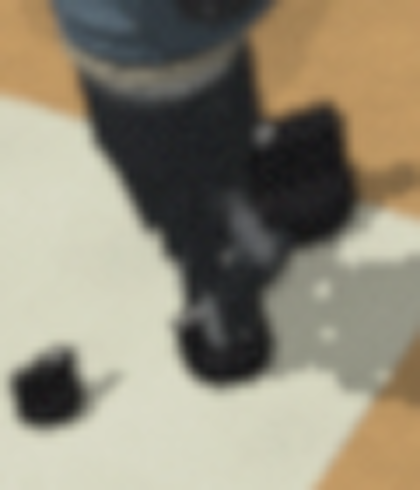

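Emit:
drive_tool --deltas '[{"dx": 0, "dy": 0, "dz": -0.01, "rx": 0, "ry": 0, "rz": 0, "fingers": -1}, {"dx": 0, "dy": 0, "dz": -0.03, "rx": 0, "ry": 0, "rz": 0, "fingers": -1}, {"dx": 0, "dy": 0, "dz": -0.06, "rx": 0, "ry": 0, "rz": 0, "fingers": -1}, {"dx": 0, "dy": 0, "dz": -0.095, "rx": 0, "ry": 0, "rz": 0, "fingers": -1}, {"dx": 0, "dy": 0, "dz": -0.13, "rx": 0, "ry": 0, "rz": 0, "fingers": -1}, {"dx": 0, "dy": 0, "dz": -0.16, "rx": 0, "ry": 0, "rz": 0, "fingers": -1}, {"dx": 0, "dy": 0, "dz": -0.17, "rx": 0, "ry": 0, "rz": 0, "fingers": -1}, {"dx": 0, "dy": 0, "dz": -0.17, "rx": 0, "ry": 0, "rz": 0, "fingers": -1}]'

```text
clock: 12.33
tcp_pos: [482.1, -318.6, 195.6]
eef_rot: [0.001, 0.931, 0.365, 0.0]
force: [-0.4, -0.4, -0.8]
grip_width: 12.6
```

```bash
python3 -c "
from h import *
go(530.3,-85.5,185,-16)
"
```

```text
yaw -16 d [ 0.1939 -0.1381  0.0104] r [ 9.000e-02 -5.000e-02  5.887e+01]
yaw 164 d [ 0.1939 -0.1381  0.0104] r [ 6.0000e-02  1.1000e-01 -1.2113e+02]
now [ 482.1 -318.6  195.6] xaxis yaw 42.87 j [-0.66  0.44  1.62 -0.    1.09 -1.41] F [-0.4 -0.4 -0.8] w 12.6 t 12.33
```

Emit:
drive_tool --deltas '[{"dx": 0.01, "dy": -0.007, "dz": 0, "rx": 0, "ry": 0, "rz": 4, "fingers": -1}, {"dx": 0.03, "dy": -0.021, "dz": 0, "rx": 0, "ry": 0, "rz": 9, "fingers": -1}, {"dx": 0.052, "dy": -0.037, "dz": 0, "rx": 0, "ry": 0, "rz": 15, "fingers": -1}, {"dx": 0.074, "dy": -0.053, "dz": 0, "rx": 0, "ry": 0, "rz": 21, "fingers": -1}, {"dx": 0.096, "dy": -0.068, "dz": 0, "rx": 0, "ry": 0, "rz": 27, "fingers": -1}, {"dx": 0.118, "dy": -0.084, "dz": 0, "rx": 0, "ry": 0, "rz": 33, "fingers": -1}, {"dx": 0.14, "dy": -0.1, "dz": 0, "rx": 0, "ry": 0, "rz": 39, "fingers": -1}, {"dx": 0.16, "dy": -0.114, "dz": 0, "rx": 0, "ry": 0, "rz": 45, "fingers": -1}, {"dx": 0.177, "dy": -0.126, "dz": 0.003, "rx": 0, "ry": 0, "rz": 51, "fingers": -1}, {"dx": 0.189, "dy": -0.135, "dz": 0.006, "rx": 0, "ry": 0, "rz": 56, "fingers": -1}, {"dx": 0.1939, "dy": -0.138, "dz": 0.01, "rx": 0, "ry": 0, "rz": 58.9, "fingers": -1}, {"dx": 0.1939, "dy": -0.138, "dz": 0.01, "rx": 0, "ry": 0, "rz": 58.9, "fingers": -1}]'

```text
clock: 13.33
tcp_pos: [529.4, -84.1, 183.0]
eef_rot: [0.0, 0.99, -0.14, -0.001]
force: [0.2, -0.1, -1.4]
grip_width: 12.4
```

Emit:
drive_tool --deltas '[{"dx": 0, "dy": 0, "dz": 0.004, "rx": 0, "ry": 0, "rz": 0, "fingers": -1}, {"dx": 0, "dy": 0, "dz": 0.012, "rx": 0, "ry": 0, "rz": 0, "fingers": -1}, {"dx": 0, "dy": 0, "dz": 0.016, "rx": 0, "ry": 0, "rz": 0, "fingers": -1}, {"dx": 0, "dy": 0, "dz": 0.016, "rx": 0, "ry": 0, "rz": 0, "fingers": -1}, {"dx": 0, "dy": 0, "dz": 0.016, "rx": 0, "ry": 0, "rz": 0, "fingers": -1}]'

```text
clock: 13.75
tcp_pos: [529.1, -84.5, 166.5]
eef_rot: [0.0, 0.99, -0.14, -0.002]
force: [-0.1, -0.2, -1.9]
grip_width: 12.7
```

```bash
python3 -c "
from h import *
go(530.3,-85.5,158,-16)
for n in('scene','top'):
  im=camera(n)[...,::-1];cv2.imwrite(f'pics/l_{n}_raw.png',im)
im=cv2.imread('pics/l_scene_raw.png');crop(im,275,140,335,215,8,'pics/l_scene.png')
im=cv2.imread('pics/l_top_raw.png');crop(im,310,180,410,270,6,'pics/l_top.png')
def r(x,y,z):return ((proj('scene',[x,y,z])[0]-[275,140]+.5)*8).round(0)
print(r(530.3,-85.5,121.5),r(530.3,-85.5,135))
"
```

```text
yaw -16 d [0.0015 0.0006 0.0085] r [ 0.05  0.19 -0.08]
yaw 164 d [0.0015 0.0006 0.0085] r [ 3.0000e-01 -8.0000e-02  1.7992e+02]
now [529.1 -84.5 166.5] xaxis yaw -16.08 j [-0.24  0.4   1.75 -0.    0.99  0.04] F [-0.1 -0.2 -1.9] w 12.7 t 13.75
[209. 383.] [208. 358.]
```

View pics/l_scene.png

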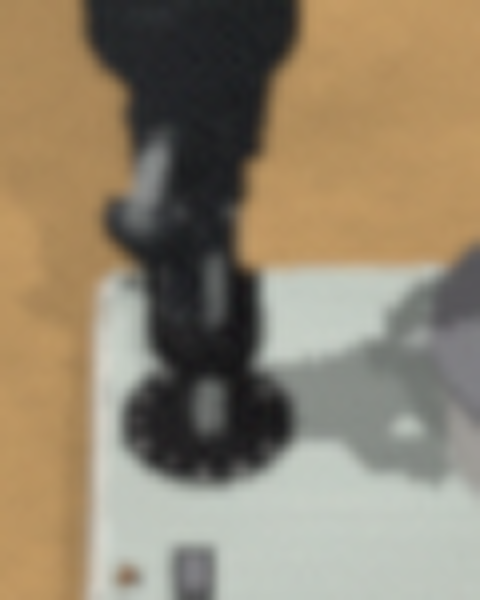

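View pics/l_top.png

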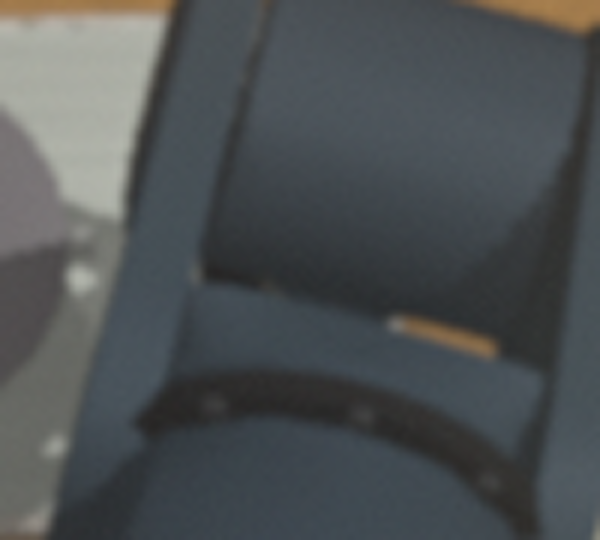

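```bash
python3 -c "
from h import *
im=cv2.imread('pics/l_scene_raw.png').mean(2)
def edges(r):
    row=im[r,285:320];k=8
    up=np.interp(np.arange(0,34,1/k),np.arange(35),row);thr=100
    d=np.nonzero(up<thr)[0];return 285+d[0]/k,285+d[-1]/k
for r in range(172,184):print(r,edges(r))
print(im[184:196,296:308].astype(int))
print(proj('scene',[[529.1,-84.5,143.8],[529.1,-84.5,152.8],[529.1,-84.5,161.8],[530.3,-85.5,121.5],[530.3,-85.5,110]]))
print('22mm edge',proj('scene',[[529.1,-84.5-23,152.8],[529.1,-84.5+23,152.8],[529.1+23,-84.5,143.8]]))
for r in range(178,192):print(r,im[r,299:302].astype(int))
"
```

```text
172 (np.float64(290.375), np.float64(304.625))
173 (np.float64(291.5), np.float64(305.75))
174 (np.float64(292.125), np.float64(306.5))
175 (np.float64(292.25), np.float64(306.625))
176 (np.float64(292.625), np.float64(306.75))
177 (np.float64(293.0), np.float64(306.75))
178 (np.float64(293.125), np.float64(306.875))
179 (np.float64(293.125), np.float64(307.0))
180 (np.float64(293.125), np.float64(307.0))
181 (np.float64(293.125), np.float64(307.0))
182 (np.float64(293.25), np.float64(306.875))
183 (np.float64(293.5), np.float64(306.75))
[[ 31  28  31  30  27  23  26  26  25  30  72 131]
 [ 44  31  26  27  27  27  25  25  23  36  81 129]
 [ 60  36  27  30  33  36  28  23  24  34  63  96]
 [ 52  34  32  45  64  66  53  37  26  28  38  58]
 [ 38  34  40  66  94  97  79  47  28  24  35  54]
 [ 30  35  47  76 101 104  88  52  26  26  32  45]
 [ 31  37  50  82 105 103  84  49  27  26  30  30]
 [ 32  35  49  83 106 103  86  50  28  27  24  24]
 [ 31  34  45  77 104  99  84  50  26  27  27  26]
 [ 33  34  40  66  89  84  69  44  29  25  25  28]
 [ 32  34  36  47  61  56  50  39  30  29  29  31]
 [ 34  33  35  35  41  38  36  33  32  33  28  45]]
[[300.80528358 181.90497638]
 [300.73093977 179.78502539]
 [300.65583462 177.64336413]
 [300.63472431 187.3411522 ]
 [300.72861175 189.95290077]]
22mm edge [[293.04739302 179.58179768]
 [308.41738475 179.98832976]
 [300.35079104 187.4096489 ]]
178 [37 57 80]
179 [43 58 78]
180 [38 51 63]
181 [33 40 44]
182 [34 31 34]
183 [32 30 29]
184 [30 27 23]
185 [27 27 27]
186 [30 33 36]
187 [45 64 66]
188 [66 94 97]
189 [ 76 101 104]
190 [ 82 105 103]
191 [ 83 106 103]
```

Emit:
drive_tool --deltas '[{"dx": 0.0015, "dy": -0.0002, "dz": 0.008, "rx": 0, "ry": 0, "rz": 0, "fingers": -1}, {"dx": 0.0015, "dy": -0.0002, "dz": 0.015, "rx": 0, "ry": 0, "rz": 0, "fingers": -1}, {"dx": 0.0015, "dy": -0.0002, "dz": 0.019, "rx": 0, "ry": 0, "rz": 0, "fingers": -1}, {"dx": 0.0015, "dy": -0.0002, "dz": 0.022, "rx": 0, "ry": 0, "rz": 0, "fingers": -1}, {"dx": 0.0015, "dy": -0.0002, "dz": 0.024, "rx": 0, "ry": 0, "rz": 0, "fingers": -1}, {"dx": 0.0015, "dy": -0.0002, "dz": 0.025, "rx": 0, "ry": 0, "rz": 0, "fingers": -1}, {"dx": 0.0015, "dy": -0.0002, "dz": 0.025, "rx": 0, "ry": 0, "rz": 0, "fingers": -1}]' --squeeze 100

```text
clock: 14.43
tcp_pos: [530.6, -84.5, 141.9]
eef_rot: [0.0, 0.99, -0.14, -0.002]
force: [-0.7, 1.0, -0.7]
grip_width: 11.5
```

```bash
python3 -c "
from h import *
go(530.5,-84.6,128.2,-16)
print(bot.sense()['moment'])
"
```

```text
yaw -16 d [-0.      0.0001  0.0137] r [ 0.05  0.17 -0.07]
yaw 164 d [-0.      0.0001  0.0137] r [ 2.7000e-01 -8.0000e-02  1.7993e+02]
now [530.6 -84.5 141.9] xaxis yaw -16.07 j [-0.24  0.44  1.77 -0.    0.94  0.04] F [-0.7  1.  -0.7] w 11.5 t 14.43
[0.05169294 0.22528636 0.01748933]
```

Emit:
drive_tool --deltas '[{"dx": 0, "dy": 0, "dz": 0.001, "rx": 0, "ry": 0, "rz": 0, "fingers": -1}, {"dx": 0, "dy": 0, "dz": 0.002, "rx": 0, "ry": 0, "rz": 0, "fingers": -1}, {"dx": 0, "dy": 0, "dz": 0.003, "rx": 0, "ry": 0, "rz": 0, "fingers": -1}, {"dx": 0, "dy": 0, "dz": 0.004, "rx": 0, "ry": 0, "rz": 0, "fingers": -1}, {"dx": 0, "dy": 0, "dz": 0.004, "rx": 0, "ry": 0, "rz": 0, "fingers": -1}]'

```text
clock: 14.85
tcp_pos: [530.4, -84.6, 137.7]
eef_rot: [0.0, 0.99, -0.14, -0.002]
force: [-1.9, -1.1, -0.5]
grip_width: 11.6
```

Emit:
drive_tool --deltas '[{"dx": 0, "dy": 0, "dz": 0.0015, "rx": 0, "ry": 0, "rz": 0, "fingers": -1}, {"dx": 0, "dy": 0, "dz": 0.003, "rx": 0, "ry": 0, "rz": 0, "fingers": -1}, {"dx": 0, "dy": 0, "dz": 0.0045, "rx": 0, "ry": 0, "rz": 0, "fingers": -1}, {"dx": 0, "dy": 0, "dz": 0.006, "rx": 0, "ry": 0, "rz": 0, "fingers": -1}, {"dx": 0, "dy": 0, "dz": 0.007, "rx": 0, "ry": 0, "rz": 0, "fingers": -1}, {"dx": 0, "dy": 0, "dz": 0.008, "rx": 0, "ry": 0, "rz": 0, "fingers": -1}, {"dx": 0, "dy": 0, "dz": 0.008, "rx": 0, "ry": 0, "rz": 0, "fingers": -1}]'

```text
clock: 15.43
tcp_pos: [530.3, -84.6, 129.4]
eef_rot: [0.0, 0.99, -0.14, -0.002]
force: [-2.6, -1.0, -1.4]
grip_width: 11.3
```

Emit:
drive_tool --deltas '[{"dx": 0, "dy": 0, "dz": 0.001, "rx": 0, "ry": 0, "rz": 0, "fingers": -1}, {"dx": 0, "dy": 0, "dz": 0.002, "rx": 0, "ry": 0, "rz": 0, "fingers": -1}, {"dx": 0, "dy": 0, "dz": 0.003, "rx": 0, "ry": 0, "rz": 0, "fingers": -1}, {"dx": 0, "dy": 0, "dz": 0.004, "rx": 0, "ry": 0, "rz": 0, "fingers": -1}, {"dx": 0, "dy": 0, "dz": 0.005, "rx": 0, "ry": 0, "rz": 0, "fingers": -1}, {"dx": 0, "dy": 0, "dz": 0.006, "rx": 0, "ry": 0, "rz": 0, "fingers": -1}, {"dx": 0, "dy": 0, "dz": 0.006, "rx": 0, "ry": 0, "rz": 0, "fingers": -1}]'

```text
clock: 16.02
tcp_pos: [530.4, -84.6, 124.1]
eef_rot: [0.0, 0.99, -0.14, -0.002]
force: [-6.2, 0.0, 10.1]
grip_width: 11.5
```

Emit:
drive_tool --deltas '[{"dx": -0.0005, "dy": 0.0001, "dz": 0.001, "rx": 0, "ry": 0, "rz": 0, "fingers": -1}, {"dx": -0.0008, "dy": 0.0002, "dz": 0.002, "rx": 0, "ry": 0, "rz": 0, "fingers": -1}, {"dx": -0.0008, "dy": 0.0002, "dz": 0.0025, "rx": 0, "ry": 0, "rz": 0, "fingers": -1}, {"dx": -0.0008, "dy": 0.0002, "dz": 0.0025, "rx": 0, "ry": 0, "rz": 0, "fingers": -1}]'

```text
clock: 16.35
tcp_pos: [530.5, -84.7, 123.7]
eef_rot: [0.0, 0.99, -0.14, -0.0]
force: [-8.6, 0.4, 24.3]
grip_width: 11.0
```

```bash
python3 -c "
from h import *
go(530.5,-84.6,124.2,-16)
for n in('scene','top'):
  im=camera(n)[...,::-1];cv2.imwrite(f'pics/m_{n}_raw.png',im)
im=cv2.imread('pics/m_scene_raw.png');crop(im,275,140,395,245,6,'pics/m_scene.png')
im=cv2.imread('pics/m_top_raw.png');crop(im,230,150,390,280,5,'pics/m_top.png')
go(530.5,-84.6,124.2,-16)
"
```

```text
yaw -16 d [-0.     -0.0001 -0.0005] r [ 0.05  0.04 -0.07]
yaw 164 d [-0.     -0.0001 -0.0005] r [ 7.0000e-02 -8.0000e-02  1.7993e+02]
now [530.5 -84.7 123.7] xaxis yaw -16.07 j [-0.24  0.47  1.78 -0.    0.9   0.04] F [-8.6  0.4 24.3] w 11.0 t 16.35
yaw -16 d [-0.     -0.0001 -0.0005] r [ 0.05  0.04 -0.07]
yaw 164 d [-0.     -0.0001 -0.0005] r [ 6.0000e-02 -8.0000e-02  1.7993e+02]
now [530.5 -84.7 123.7] xaxis yaw -16.07 j [-0.24  0.47  1.78 -0.    0.9   0.04] F [-9.5  1.7 24.2] w 11.0 t 16.45
```

View pics/m_scene.png

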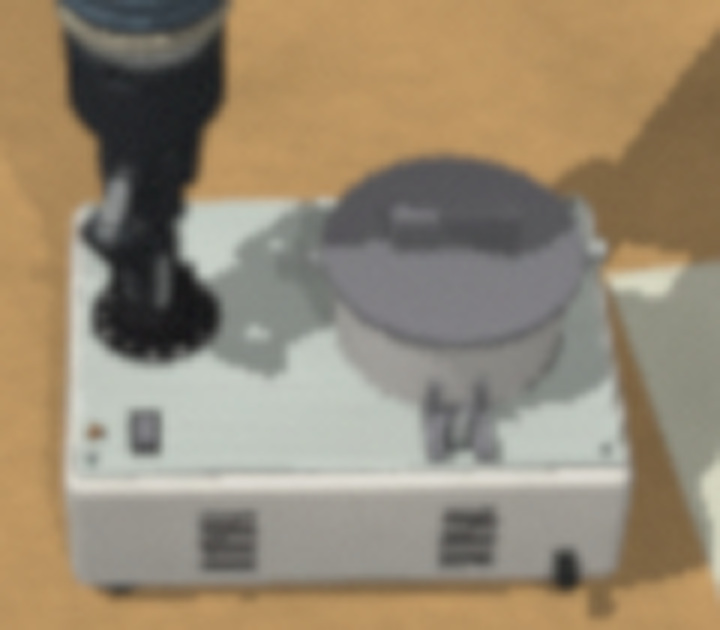

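View pics/m_top.png

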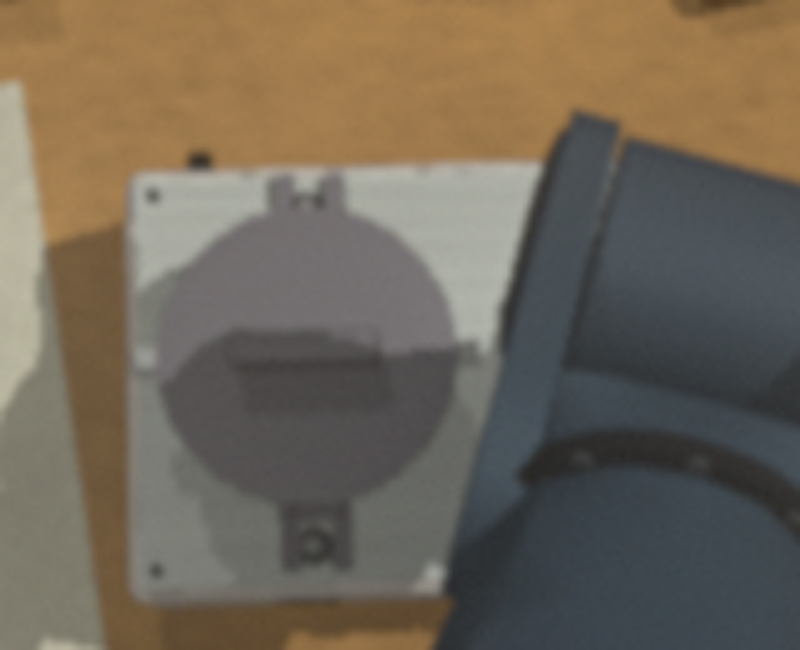

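```bash
python3 -c "
from h import *
f=lambda x,y:(230+x/5-.5,150+y/5-.5)
a,b=plane('top',[f(307.5,177),f(318,573)],107)
print(a,b,(a+b)/2,np.linalg.norm(a-b),np.degrees(np.arctan2(*(a-b)[1::-1])))
im=cv2.imread('pics/h_top_raw.png')
crop(im,255,180,325,270,7,'pics/n.png')
A=cv2.imread('pics/m_top_raw.png');Z=cv2.imread('pics/top0.png')
crop(np.vstack([Z[80:170,240:450],A[80:170,240:450]]),0,0,210,180,3,'pics/n2.png')
g=cv2.cvtColor(im,cv2.COLOR_BGR2RGB).astype(np.float32)[180:270,255:325];k=8
B=cv2.resize(g,None,fx=k,fy=k,interpolation=cv2.INTER_CUBIC)
m=((B[...,0]-B[...,2]>-2)*1).astype(np.uint8)
"
```

```text
[622.77715273  70.02587602 107.        ] [442.19108421  58.71266498 107.        ] [532.48411847  64.3692705  107.        ] 180.94009198903436 3.5847352575505176
```

View pics/n.png

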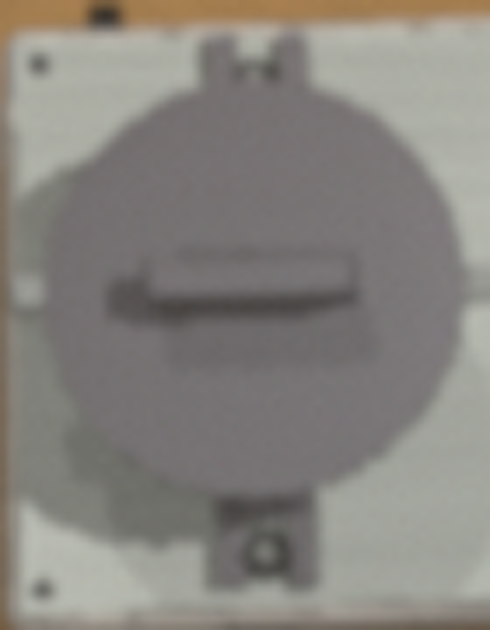

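View pics/n2.png

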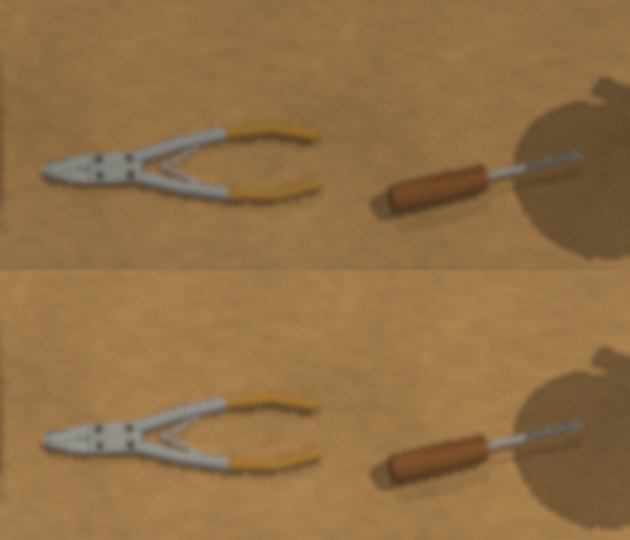

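```bash
python3 -c "
from plant import bot
s=bot.sense();print(s['tcp_pos'],s['force'],s['grip_width'],s['clock'])
print(bot.hand_in())"
```

```text
[530.48516682 -84.70279262 123.6835979 ] [-9.53567449  1.69278421 24.24546334] 10.981809507622755 16.45
the job is handed in; nothing more can be done
None
```

I seated the bowl over both pegs and let go of it. I then fitted the 46 mm knob (the middle of the three) flat to flat on the D-shaft, pressed it in, and handed in at 16.45 s with the gripper still holding it pressed. The hand-in gave no verdict, so the checks below are my own.

- **Bowl:** The last top view puts its centre about 2 mm from the bowl's place (limit 7 mm) and its lugs within about 0.5° of the pegs' line. Both pegs show in their slots. The fully-down reading comes from the release: the tool was at 169.3 mm, exactly 100 mm above its height at pick-up.
- **Knob:** It slid about 16 mm down the shaft with almost no vertical force, then about 4 mm more against the spring to the hard stop. The tool ended at 123.7 mm against about 124.2 mm expected. It is pushing down with about 24 N at a 100 N grip setting.
- **Pliers and screwdriver:** They look unmoved when the first and last top views are compared.
- **What disagreed:**
  - The two cameras differed by about 1–2 mm in both directions, so I set the final alignments from direct comparison in the scene view.
  - A sideways load on the tool of about 9 N remained at the end. A 0.8 mm shift I commanded to ease it did not.
  - With the arm in the way, I could not see the knob's angle or uprightness directly at the end. I infer both from the free slide onto the shaft and the level tool.

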